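# Walk the power module end over end into its taped bay

## Task

The long finned power module lies on the bench mat with its socket end towards the taped square. Walk it end over end to the square: stand it up on its socket end, lower it over on to its finned side nearer the square, then raise it so that it stands upright on its plug end, socket end up, inside the tape and square to it. It is heavy and delicate: always keep one end down on the mat (shifting or twisting it there is fine), never let it fall, and do not disturb the parts standing around.

Things in the scene. Friction and masses are not known exactly. Their poses are not given: they have to be found in the camera images.
- module_center (a point): centre of the loose power module, a plain aluminium box 130 mm long (its x) by 46 mm wide (its y) by 40 mm thick (its z), about 0.45 kg, edges square, both ends flat so that it can stand on either. Its own x points to the socket end, its z out of the finned broad side. At the start it lies with its fins up and its x roughly along the bay's x, towards the bay. The 46 mm width is free to be gripped anywhere along its length
- socket_end (a point): centre of the module's socket end face (bright steel plate with two round black flush sockets), 65 mm from module_center along the module's x; same axes as the module
- plug_end (a point): centre of the module's other end face (plain black), 65 mm from module_center against the module's x; same axes as the module
- bay_center (a point): centre, at bench height, of the bay: a square of light tape, 100 mm inside, at one end of a dark flat mat (500 x 340 mm). Tape and mat are flat: the module stands at z = 0. Its x points along the mat, out of the lane: the walking direction, from the module's start towards and through the bay; its z is up. A step-by-step walk without slip advances the module's centre by 255 mm; at the start the bay is 225 to 285 mm from it
- transformer: squat transformer 50 x 48 mm, 58 mm high, stands about 138 mm to one side (bay y) of the bay's centre; origin under its centre; bystander
- relay: grey relay on a black base, 40 x 44 mm, 66 mm high, stands about 138 mm to the other side (bay y) of the bay's centre (the two may be swapped); origin under its centre; bystander
- capacitor: round aluminium capacitor, 44 mm across, 67 mm high, stands about 125 mm beyond the bay's centre (bay x); origin under its centre; bystander
- screwdriver: screwdriver 190 mm long, lies along the far edge of the mat (about 165 mm from its middle line), up to 30 mm high; bystander
Things that resemble listed ones, but are neither listed nor needed, are in the scene too. Leave any green or pink look-alike of the part that bears module_center alone.

How it is judged (in metres and radians):
On the way, in this order (a step that is already met when the one before it is completed fails the run):
1. the module stands upright on its socket end, on the mat (angle between module_center's own x axis and vertical above 3.02 rad and height (world z) of socket_end below 0.008 m), for 0.2 s.
2. the module lies on its finned side, nearer the bay (centre within 140 mm of it) (angle between module_center's own z axis and vertical above 3.02 rad and height (world z) of module_center below 0.027 m and horizontal distance between module_center and bay_center below 0.14 m), for 0.2 s.
3. the module stands upright on its plug end, on the mat (angle between module_center's own x axis and vertical below 0.12 rad and height (world z) of plug_end below 0.008 m), for 0.2 s.
At the end, for the whole second after the job is handed in: The module stands still and upright (within 3.4 degrees) on its plug end on the mat, socket end up, its centre within 29 mm (along the mat) and 27 mm (across it) of the bay's centre, square to the bay within 14 degrees; neighbours upright and within 20 mm of their start (screwdriver 30 mm) (angle between module_center's own x axis and vertical below 0.06 rad and height (world z) of plug_end below 0.006 m and x of module_center in the frame of bay_center between -0.029 and 0.029 m and y of module_center in the frame of bay_center between -0.027 and 0.027 m and angle between the y axis of module_center and the y axis of bay_center, either way round below 0.25 rad and linear speed of module below 0.05 m/s); the robot touches nothing.
It fails at once if the module is carried: both ends more than about 15 mm off the mat (height (world z) of each of socket_end, plug_end above 0.036 m).
It fails at once if the module is let fall or flung (turns faster than 5 rad/s) (angular speed of module above 5 rad/s).
It fails at once if a neighbour is pushed more than 20 mm or tipped (distance of any of transformer, relay, capacitor from where it was at the start of the episode above 0.02 m or distance of screwdriver from where it was at the start of the episode above 0.03 m or angle between any of transformer, relay, capacitor's own z axis and vertical above 0.4 rad).
It also fails if it takes over 72 s, if anything falls off the work surface, if the arm or the gripper's body presses on something with over 40 N, if the wrist force passes 120 N, or if a joint passes its speed limit or range.

## Robot

A 6-joint arm with a two-finger parallel gripper is mounted at the origin on the work surface. World frame = base frame: x ahead of the robot, y to its left, z up, the work surface at z = 0. Lengths are in m, angles in degrees, forces in N, time in s.
With the tool pointing down it reaches from about 0.25 to 0.725 m from the base axis. Payload 9.7 kg.
Tool frame: the origin (TCP) lies midway between the tips of the shut fingers; the grasp point (between the pads) lies 19 mm behind it (bot.pinch_z is the distance from the TCP to the grasp point, in m); z points along the fingers, y is the direction in which the jaws open and shut (so a half turn about z gives the same grasp; the last joint's range is limited). The gripper opens to 85 mm and grips with 20 to 120 N. Pads are 22 mm wide; open, the fingers measure 114 mm over their backs; the gripper's body (76 mm by 85 mm) begins 54 mm behind the grasp point. The pads swing forward as they close: fully open they stand 13 mm farther back than shut.
Start: joints at [66.75, 4.979, 10.078, 95.1, 0, 90], TCP at [0.217, 0.505, 0.231] pointing down, gripper open.
Joint ranges: [-179.16, 179.16], [-48.56, 103.87], [-65.8, 70.77], [-126.05, 130.52], [-82.76, 87.17], [-180, 180]. Speed limits (degrees/s): [127.2, 127.2, 147.25, 180, 180, 180].

## Interface

Orientations are given as [roll, pitch, yaw] about the fixed x, y, z axes, in that order (R = Rz(yaw) Ry(pitch) Rx(roll)).
In Python, from workcell import bot, imaging gives the robot as it stands.
- The arm moves only by the tool servo_tool, never from a script. Its argument "moves" is a list that holds one entry, the list of rows, each a list of 7 numbers: the turn, a rotation vector about the tool's x, y, z in rad, then the shift along the tool's x, y, z in cm, then the finger opening in cm, from 0 to 8.54. A call has 1 to 12 rows; each row shifts and turns the pose as measured when the row begins, along the tool's axes as they then stand; what a row does not reach is not made up. A row lasts 1/12 s, in which the tool goes at most 41.7 mm and 7.16 degrees, less where a joint would pass 70% of its speed; a pose out of reach is approached as far as the arm can. A call is refused whole if a number of a shift passes 4.17 or a number of a turn 0.125, either way. A call with a gripper value outside its range is refused whole. The fingers move at their own pace and stop on an object; "force" is the grip in N (left out, the last holds). Time passes only in rows, so rows that do not move let the fingers close. It gives the time, the measured TCP pose, the force and the opening at its end, in the units of the state.
- bot.get_obs(): the state, without advancing time (a new reading comes with each control period).
- imaging.camera(name): name is "scene" or "top"; returns the picture (384x512x3 uint8, blue, green, red); there is no depth.
- imaging.calibration(name): a dict with "fx", "fy", "cx", "cy" (pixels), "camera_from_world" (4x4, takes a point from world to camera coordinates). Camera axes: x right, y down, z forward; pixel columns grow to the right and rows downward; lengths in m; the calibration is good to about 2 mm. A picture is of the moment at which its call begins. calibration takes no time and is no camera call.
- bot.job_done(): hands the job in, once; it reports no verdict.
The state is a dict: "time": time; "q": joint angles; "qd": joint speeds; "joint_efforts": joint torques, N m; "ee_pos": TCP position; "tcp_rot": TCP orientation; "wrist_force": force on the tool from outside, world axes, zero at the start; "torque": the same for the moment, N m; "opening": finger opening in m.
Only numpy, scipy, OpenCV 4.12 (cv2) and the standard library are available. Lean on these libraries where they do the work, as an engineer would, in place of code of your own. Each camera call takes 0.05 s, during which the arm holds its last target.

## Working session

There is one attempt and no reset: what is moved stays moved. The work goes in short steps, Python scripts to look and compute and a tool call to move; the robot and the scene stay as the last step left them, time stands still between calls to the robot, and variables do not carry over. Pictures are saved under pics/ and viewed, and the job is handed in when it is done.

Besides the shell and the picture viewer there is one more tool, called after "Request:" by a JSON object that holds its "api" and its "payload", one argument or row to a line. servo_tool: Moves the arm, as the interface text tells. Its arguments: {"type":"object","properties":{"moves":{"type":"array","items":{"type":"array","items":{"type":"array","items":{"type":"number"}}}},"force":{"type":"number"}},"required":["moves"]}

```bash
ls -la; mkdir -p pics; python3 - <<'E'
from workcell import bot, imaging
import cv2
print(bot.get_obs())
for n in("scene","top"):
    im=imaging.camera(n); cv2.imwrite(f"pics/{n}0.png",im)
    c=imaging.calibration(n); print(n,c)
print(bot.pinch_z)
E
```

```text
total 12
drwxr-xr-x  3 agent agent 4096 Dec  7 14:09 .
drwxr-xr-x 23 root  root  4096 Dec  7 14:09 ..
drwxr-xr-x  2 agent agent 4096 Dec  7 14:09 pics
{'time': 0.0, 'q': array([6.67487613e+01, 5.00971011e+00, 1.00352711e+01, 9.50992807e+01,
       9.76372339e-04, 9.00011860e+01]), 'qd': array([ 0.07042112,  0.01943231, -0.04716501, -0.00773009,  0.03762554,
       -0.06842562]), 'joint_efforts': array([-1.37311476e-03, -5.20390999e+01,  4.64795673e+01,  1.65329967e-02,
        6.44509214e-05,  6.40984268e-06]), 'ee_pos': array([0.21702712, 0.5051265 , 0.23060372]), 'tcp_rot': array([-1.79926280e+02, -9.74845620e-04,  1.56747574e+02]), 'wrist_force': array([-0.3325398 ,  0.34697896,  0.08659553]), 'torque': array([ 0.00660351, -0.05365407, -0.00069904]), 'opening': 0.08533055702339779}
scene {'fx': 366.5184072109822, 'fy': 366.5184072109822, 'cx': 256.413230187898, 'cy': 188.34935504546337, 'camera_from_world': array([[-0.36536109,  0.93078507,  0.01226514,  0.24578207],
       [ 0.73249862,  0.29560847, -0.61323846, -0.35215699],
       [-0.57441888, -0.21506927, -0.78980261,  1.3686844 ],
       [ 0.        ,  0.        ,  0.        ,  1.        ]])}
top {'fx': 379.27788320903807, 'fy': 379.27788320903807, 'cx': 259.2480799193008, 'cy': 195.4959705571, 'camera_from_world': array([[-0.19601312, -0.98058182, -0.00617694,  0.05135779],
       [-0.96057098,  0.19327211, -0.19987317,  0.53899011],
       [ 0.19718583, -0.03324437, -0.97980231,  0.95212506],
       [ 0.        ,  0.        ,  0.        ,  1.        ]])}
0.0187
```

View pics/scene0.png

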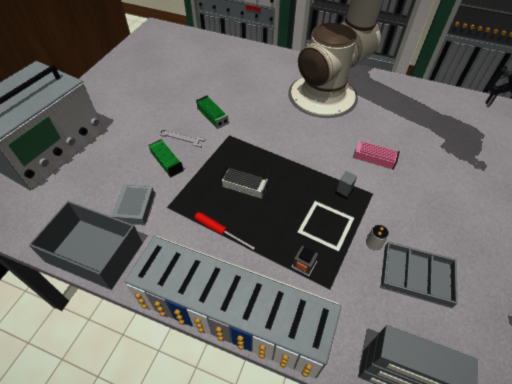

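View pics/top0.png

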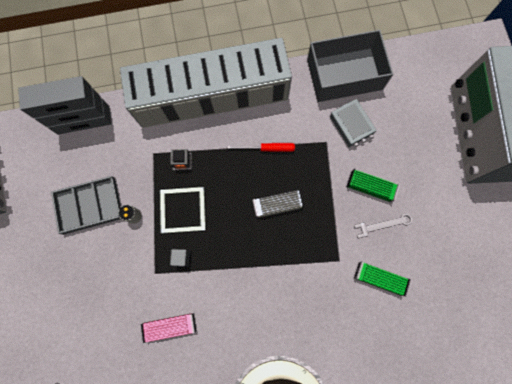

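The module candidates in the top view are the aluminium box at (277,204), green boxes at (373,185) and (382,279), and a pink one at (168,328). The aluminium one on the mat fits the description, with the bay tape at (182,209). I'll confirm that in an enlarged crop.

```bash
cat > h.py <<'E'
import numpy as np, cv2
from workcell import bot, imaging
C={n:imaging.calibration(n) for n in("scene","top")}
def ray(n,px):
    c=C[n];T=c["camera_from_world"];R=T[:3,:3];t=T[:3,3]
    d=R.T@np.array([(px[0]-c["cx"])/c["fx"],(px[1]-c["cy"])/c["fy"],1.]);o=-R.T@t
    return o,d
def toz(n,px,z):
    o,d=ray(n,px);return o+d*(z-o[2])/d[2]
def proj(n,p):
    c=C[n];T=c["camera_from_world"];q=T[:3,:3]@np.asarray(p,float)+T[:3,3]
    return np.array([c["fx"]*q[0]/q[2]+c["cx"],c["fy"]*q[1]/q[2]+c["cy"]])
E
python3 - <<'E'
from h import *
t=cv2.imread("pics/top0.png");s=cv2.imread("pics/scene0.png")
a=cv2.resize(t[130:280,145:345],None,fx=4,fy=4,interpolation=cv2.INTER_CUBIC);cv2.imwrite("pics/ct0.png",a)
b=cv2.resize(s[130:280,180:380],None,fx=4,fy=4,interpolation=cv2.INTER_CUBIC);cv2.imwrite("pics/cs0.png",b)
E
```

```text
(no output)
```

View pics/ct0.png

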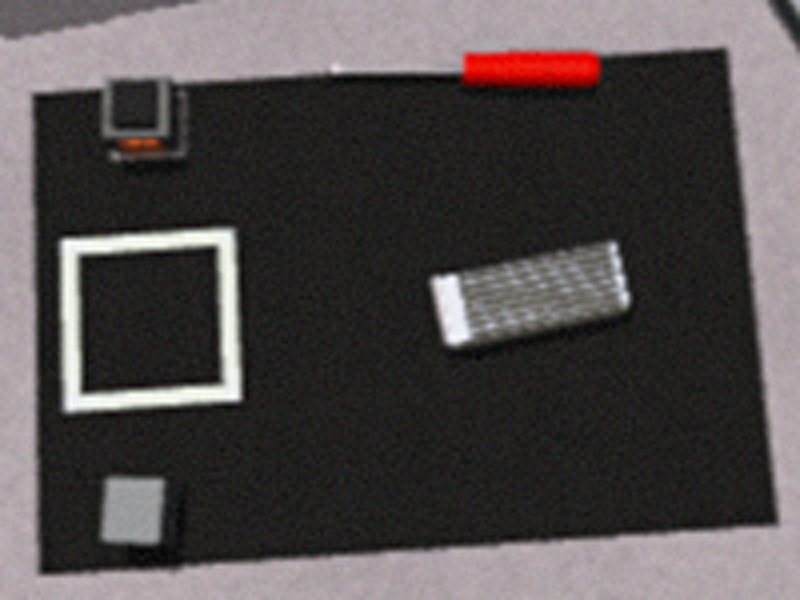

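View pics/cs0.png

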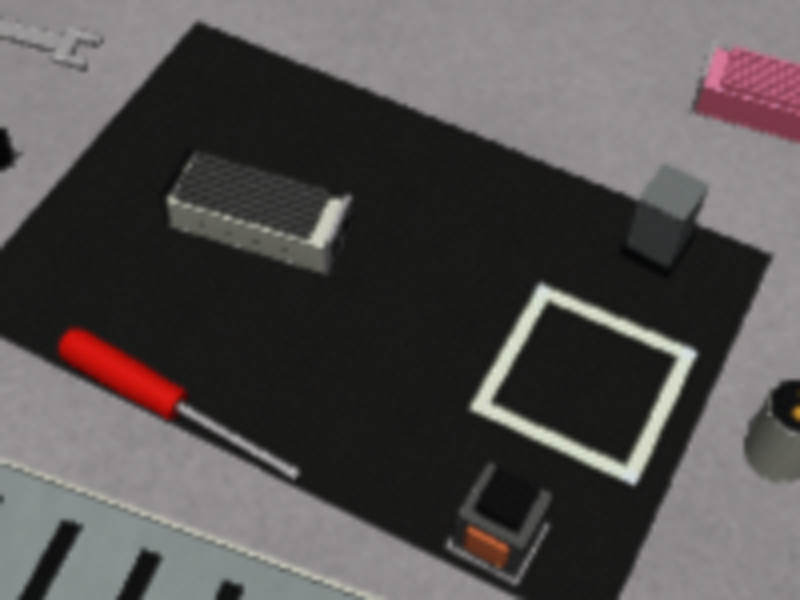

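The crops confirm it: the aluminium box has its bright steel socket end pointing left towards the tape. Next I'll measure it.

```bash
python3 - <<'E'
from h import *
t=cv2.imread("pics/top0.png");s=cv2.imread("pics/scene0.png")
def comp(n,im,roi,th):
    g=cv2.cvtColor(im,cv2.COLOR_BGR2GRAY);m=np.zeros_like(g);x0,y0,x1,y1=roi
    m[y0:y1,x0:x1]=(g[y0:y1,x0:x1]>th)*255
    m=cv2.morphologyEx(m,cv2.MORPH_CLOSE,np.ones((3,3)))
    cs,_=cv2.findContours(m,cv2.RETR_EXTERNAL,cv2.CHAIN_APPROX_NONE)
    return max(cs,key=cv2.contourArea)
for n,im,roi in(("top",t,(157,182,212,238)),("scene",s,(294,197,358,253))):
    c=comp(n,im,roi,120)
    W=np.array([toz(n,p[0],0)[:2] for p in c],np.float32)
    r=cv2.minAreaRect(W);print(n,"bay",r, cv2.boxPoints(r).round(4).tolist())
for z in (0.04,):
    c=comp("top",t,(245,180,310,225),70)
    r=cv2.minAreaRect(c.astype(np.float32));print(r)
    W=np.array([toz("top",p[0],z)[:2] for p in c],np.float32)
    r=cv2.minAreaRect(W);print("mod",r,cv2.boxPoints(r).round(4).tolist())
# top-face corners in scene by hand from crop
for p in ((192,153),(168,197),(318,245),(350,195)):
    q=(180+(p[0]-1.5)/4,130+(p[1]-1.5)/4);print("scene corner",toz("scene",q,0.04).round(4))
for p in ((432,275),(448,348),(630,303),(615,242)):
    q=(145+(p[0]-1.5)/4,130+(p[1]-1.5)/4);print("top corner",toz("top",q,0.04).round(4))
for nm,n,q,z in(("trafo/relay grey","top",(178.5,258),.066),("other","top",(179.5,157),.058),("cap","top",(126,211),.067)):print(nm,toz(n,q,z).round(3))
E
```

```text
top bay ((0.553791880607605, 0.1612330675125122), (0.12304329127073288, 0.12268220633268356), 82.48265075683594) [[0.48489999771118164, 0.10830000042915344], [0.6065999865531921, 0.09220000356435776], [0.6226999759674072, 0.2142000049352646], [0.5009999871253967, 0.23029999434947968]]
scene bay ((0.5530055165290833, 0.15978088974952698), (0.12104804813861847, 0.12101717293262482), 82.24188995361328) [[0.48489999771118164, 0.1080000028014183], [0.6047999858856201, 0.09160000085830688], [0.6211000084877014, 0.21160000562667847], [0.5012000203132629, 0.22789999842643738]]
((277.19024658203125, 202.88780212402344), (18.438562393188477, 48.47106170654297), 77.90524291992188)
mod ((0.5122439861297607, -0.09953579306602478), (0.05005348101258278, 0.13035887479782104), 0.8504102230072021) [[0.486299991607666, -0.034699998795986176], [0.48820000886917114, -0.16509999334812164], [0.5382000207901001, -0.16429999470710754], [0.536300003528595, -0.03400000184774399]]
scene corner [ 0.4965 -0.1614  0.04  ]
scene corner [ 0.5415 -0.1602  0.04  ]
scene corner [ 0.5416 -0.0437  0.04  ]
scene corner [ 0.4903 -0.0387  0.04  ]
top corner [ 0.5373 -0.0371  0.04  ]
top corner [ 0.4866 -0.038   0.04  ]
top corner [ 0.4924 -0.1634  0.04  ]
top corner [ 0.5352 -0.1626  0.04  ]
trafo/relay grey [0.418 0.178 0.066]
other [0.685 0.135 0.058]
cap [0.564 0.293 0.067]
```

```bash
cat >> h.py <<'E'
from scipy.spatial.transform import Rotation as Rt
from scipy.linalg import logm, expm
def pose():
    o=bot.get_obs();T=np.eye(4);T[:3,:3]=Rt.from_euler('xyz',o["tcp_rot"],degrees=True).as_matrix();T[:3,3]=o["ee_pos"];return T
def down(yaw,tilt):  # tool down, x at world yaw, then tilt deg about tool y (+: tool z leans to +x_tool)
    return (Rt.from_euler('xyz',[180,0,yaw],degrees=True)*Rt.from_euler('y',tilt,degrees=True)).as_matrix()
PZ=0.0187
def target(g,yaw,tilt):  # grasp point g
    T=np.eye(4);T[:3,:3]=down(yaw,tilt);T[:3,3]=np.asarray(g)+T[:3,2]*PZ;return T
def screw(T1,T0=None,amax=.115,smax=4.0,n=None):
    T0=pose() if T0 is None else T0
    D=np.linalg.inv(T0)@T1;rv=Rt.from_matrix(D[:3,:3]).as_rotvec()
    if n is None: n=int(np.ceil(max(np.abs(rv).max()/amax,np.abs(D[:3,3]).max()*100/smax,1)))
    while True:
        L=np.real(logm(D))/n;E=expm(L);r=Rt.from_matrix(E[:3,:3]).as_rotvec();s=E[:3,3]*100
        if np.abs(s).max()<=4.15 and np.abs(r).max()<=.124: break
        n+=1
    print("n",n,"row",r.round(4).tolist(),s.round(3).tolist());return n,r,s
def st():
    o=bot.get_obs();T=pose();g=T[:3,3]-T[:3,2]*PZ
    z=T[:3,2]
    print("t",round(o["time"],2),"g",g.round(4),"toolz",z.round(3),"tooly",T[:3,1].round(3),"tilt",round(np.degrees(np.arctan2((T[:3,0])[2]*-1,-z[2])),1),"q",o["q"].round(1),"F",o["wrist_force"].round(1),"M",o["torque"].round(2),"op",round(o["opening"],4))
E
python3 - <<'E'
from h import *
st()
screw(target([0.515,-0.165,0.16],90.8,30))
screw(target([0.515,-0.165,0.16],90.8,0))
E
```

```text
t 0.1 g [0.217  0.5051 0.2493] toolz [-0.    -0.001 -1.   ] tooly [ 0.395  0.919 -0.001] tilt 0.0 q [66.8  5.  10.  95.1 -0.  90. ] F [ 0.2 -0.3 -0.8] M [-0.03 -0.04 -0.01] op 0.0856
n 19 row [-0.0159, 0.0245, 0.0591] [-3.977, -0.835, -0.573]
n 19 row [-0.0001, 0.0, 0.0606] [-3.998, -0.816, 0.471]
```

Request:
{"api": "servo_tool", "payload": {
  "moves": [
    [[0,0,0.06,-4.0,-0.8,0.3,8.5],[0,0,0.06,-4.0,-0.8,0.3,8.5],[0,0,0.06,-4.0,-0.8,0.3,8.5],[0,0,0.06,-4.0,-0.8,0.3,8.5],[0,0,0.06,-4.0,-0.8,0.3,8.5],[0,0,0.06,-4.0,-0.8,0.3,8.5],[0,0,0.06,-4.0,-0.8,0.3,8.5],[0,0,0.06,-4.0,-0.8,0.3,8.5],[0,0,0.06,-4.0,-0.8,0.3,8.5],[0,0,0.06,-4.0,-0.8,0.3,8.5],[0,0,0.06,-4.0,-0.8,0.3,8.5],[0,0,0.06,-4.0,-0.8,0.3,8.5]]
  ],
  "force": 50
}}

```text
time: 1.1
ee_pos: [0.5014, 0.1153, 0.1878]
tcp_rot: [-179.5, 0.1, 114.4]
wrist_force: [0.9, 0.2, 0.1]
opening: 0.0851
```

```bash
python3 - <<'E'
from h import *
st()
screw(target([0.515,-0.165,0.16],90.8,30))
E
```

```text
t 1.1 g [0.5015 0.1153 0.2065] toolz [-0.007 -0.004 -1.   ] tooly [ 0.91   0.414 -0.008] tilt 0.1 q [13.  -0.1 -0.  90.5 -0.1 78.6] F [0.9 0.2 0.1] M [ 0.01 -0.06  0.02] op 0.0851
n 7 row [-0.0165, 0.0741, 0.0573] [-3.909, -0.8, -0.248]
```

Request:
{"api": "servo_tool", "payload": {
  "moves": [
    [[-0.016,0.074,0.057,-3.9,-0.8,-0.25,8.5],[-0.016,0.074,0.057,-3.9,-0.8,-0.25,8.5],[-0.016,0.074,0.057,-3.9,-0.8,-0.25,8.5],[-0.016,0.074,0.057,-3.9,-0.8,-0.25,8.5],[-0.016,0.074,0.057,-3.9,-0.8,-0.25,8.5],[-0.016,0.074,0.057,-3.9,-0.8,-0.25,8.5],[-0.016,0.074,0.057,-3.9,-0.8,-0.25,8.5]]
  ]
}}

```text
time: 1.68
ee_pos: [0.5161, -0.1663, 0.1443]
tcp_rot: [179.3, -31.0, 90.3]
wrist_force: [0.8, -0.0, -0.1]
opening: 0.085
```

```bash
python3 - <<'E'
from h import *
st()
screw(target([0.515,-0.16,0.08],90.8,30))
E
```

```text
t 1.68 g [ 0.5159 -0.176   0.1603] toolz [ 0.009  0.515 -0.857] tooly [ 1.   -0.    0.01] tilt -31.0 q [-31.4  17.2   9.4  99.1  26.4  54.5] F [ 0.8 -0.  -0.1] M [-0.46 -0.05 -0.04] op 0.085
n 2 row [0.0079, -0.0085, -0.0035] [-1.382, -0.088, 3.86]
```

```bash
sed -i 's/(T\[:3,0\])\[2\]\*-1,-z/T[:3,0][2],-z/' h.py; python3 - <<'E'
from h import *
st()
a=target([0.514,-0.175,0.076],90.8,30)
screw(a,n=3)
screw(target([0.514,-0.147,0.028],90.8,30),a,n=3)
E
```

```text
t 1.68 g [ 0.5159 -0.176   0.1603] toolz [ 0.009  0.515 -0.857] tooly [ 1.   -0.    0.01] tilt 31.0 q [-31.4  17.2   9.4  99.1  26.4  54.5] F [ 0.8 -0.  -0.1] M [-0.46 -0.05 -0.04] op 0.085
n 3 row [0.0053, -0.0057, -0.0023] [-1.415, -0.092, 2.435]
n 3 row [0.0, 0.0, 0.0] [0.008, 0.013, 1.852]
```

Request:
{"api": "servo_tool", "payload": {
  "moves": [
    [[0.005,-0.006,-0.002,-1.4,-0.1,2.4,8.5],[0.005,-0.006,-0.002,-1.4,-0.1,2.4,8.5],[0.005,-0.006,-0.002,-1.4,-0.1,2.4,8.5],[0,0,0,0,0,0,8.5]]
  ]
}}

```text
time: 2.02
ee_pos: [0.5081, -0.1789, 0.0488]
tcp_rot: [-179.2, -30.5, 89.0]
wrist_force: [-0.7, 0.5, 0.1]
opening: 0.085
```

```bash
python3 - <<'E'
from h import *
st()
screw(target([0.514,-0.147,0.028],90.8,30),n=5)
im=imaging.camera("scene");cv2.imwrite("pics/s1.png",cv2.resize(im[100:250,150:350],None,fx=4,fy=4))
E
```

```text
t 2.02 g [ 0.5082 -0.1884  0.0649] toolz [-0.004  0.507 -0.862] tooly [ 1.    -0.011 -0.011] tilt 30.5 q [-32.4  19.8   2.   90.   25.2  54.4] F [-0.7  0.5  0.1] M [-0.37 -0.01  0.02] op 0.085
n 5 row [0.0006, -0.0017, -0.0055] [0.341, 0.119, 1.054]
```

View pics/s1.png

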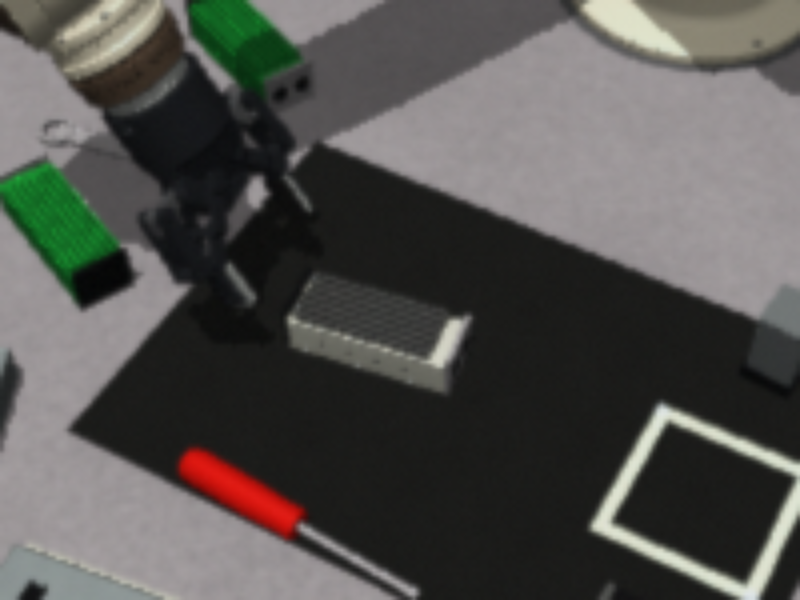

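The open gripper is at crop (240,240), just behind the plug end, with its fingers straddling the module at crop (380,330). I'll go in.

Request:
{"api": "servo_tool", "payload": {
  "moves": [
    [[0,-0.002,-0.005,0.34,0.12,1.05,8.5],[0,-0.002,-0.005,0.34,0.12,1.05,8.5],[0,-0.002,-0.005,0.34,0.12,1.05,8.5],[0,-0.002,-0.005,0.34,0.12,1.05,8.5],[0,0,0,0,0,0,8.5],[0,0,0,0,0,0,8.5]]
  ]
}}

```text
time: 2.57
ee_pos: [0.5169, -0.1427, 0.0278]
tcp_rot: [179.4, -29.8, 90.9]
wrist_force: [0.2, -0.4, 0.2]
opening: 0.0852
```

```bash
python3 - <<'E'
from h import *
st()
screw(target([0.514,-0.147,0.028],90.8,30),n=3)
E
```

```text
t 2.57 g [ 0.5169 -0.152   0.044 ] toolz [ 0.002  0.497 -0.868] tooly [1.    0.011 0.009] tilt 29.8 q [-28.8  17.8  -2.5  85.1  25.9  56.9] F [ 0.2 -0.4  0.2] M [-0.41 -0.02 -0.02] op 0.0852
n 3 row [0.0031, 0.0011, 0.0004] [-0.118, -0.102, 0.545]
```

Request:
{"api": "servo_tool", "payload": {
  "moves": [
    [[0.003,0.001,0,-0.12,-0.08,0.55,8.5],[0.003,0.001,0,-0.12,-0.08,0.55,8.5],[0.003,0.001,0,-0.12,-0.08,0.5,8.5],[0,0,0,0,0,0,8.5],[0,0,0,0,0,0,8.5]]
  ]
}}

```text
time: 2.98
ee_pos: [0.5151, -0.1376, 0.0121]
tcp_rot: [179.9, -29.9, 91.0]
wrist_force: [-0.1, 0.5, 0.3]
opening: 0.0849
```

```bash
python3 - <<'E'
from h import *
st()
screw(target([0.514,-0.147,0.028],90.8,30),n=2)
E
```

```text
t 2.98 g [ 0.5152 -0.1469  0.0283] toolz [-0.006  0.499 -0.867] tooly [1.    0.016 0.002] tilt 29.9 q [-28.4  18.3  -3.7  83.7  25.8  57. ] F [-0.1  0.5  0.3] M [-0.43  0.03 -0.01] op 0.0849
n 2 row [0.0003, 0.0006, 0.0015] [-0.008, -0.061, 0.011]
```

Request:
{"api": "servo_tool", "payload": {
  "moves": [
    [[0,0,0,0,0,0,3.5],[0,0,0,0,0,0,3.5],[0,0,0,0,0,0,3.5],[0,0,0,0,0,0,3.5],[0,0,0,0,0,0,3.5],[0,0,0,0,0,0,3.5],[0,0,0,0,0,0,3.5],[0,0,0,0,0,0,3.5]]
  ],
  "force": 60
}}

```text
time: 3.65
ee_pos: [0.515, -0.1384, 0.0122]
tcp_rot: [179.9, -29.9, 90.9]
wrist_force: [-0.1, 1.1, -1.0]
opening: 0.0454
```

```bash
python3 - <<'E'
from h import *
st()
im=imaging.camera("scene");cv2.imwrite("pics/s2.png",cv2.resize(im[100:250,150:350],None,fx=4,fy=4))
im=imaging.camera("top");cv2.imwrite("pics/t2.png",cv2.resize(im[130:280,145:345],None,fx=4,fy=4))
E
```

```text
t 3.65 g [ 0.5151 -0.1477  0.0284] toolz [-0.006  0.499 -0.867] tooly [1.    0.015 0.002] tilt 29.9 q [-28.5  18.4  -3.6  83.7  25.8  57. ] F [-0.1  1.1 -1. ] M [-0.49  0.1   0.08] op 0.0454
```

View pics/s2.png

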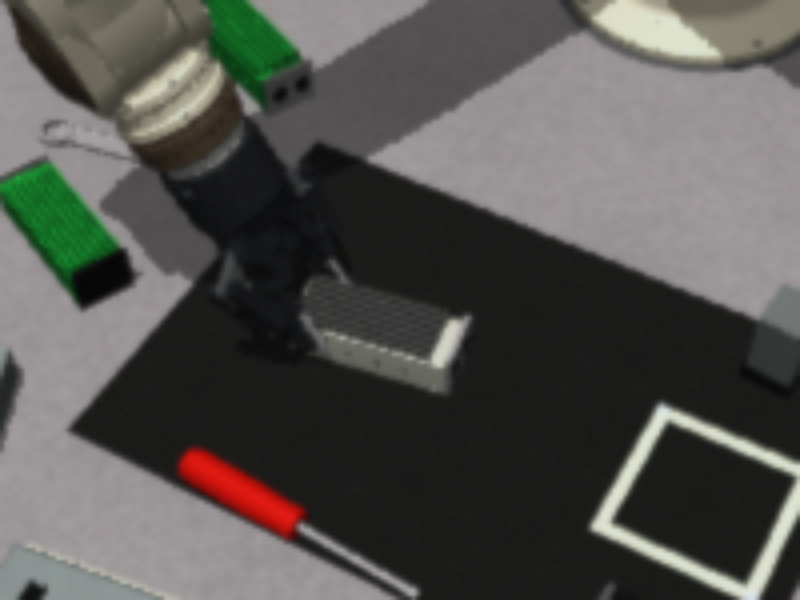

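View pics/t2.png

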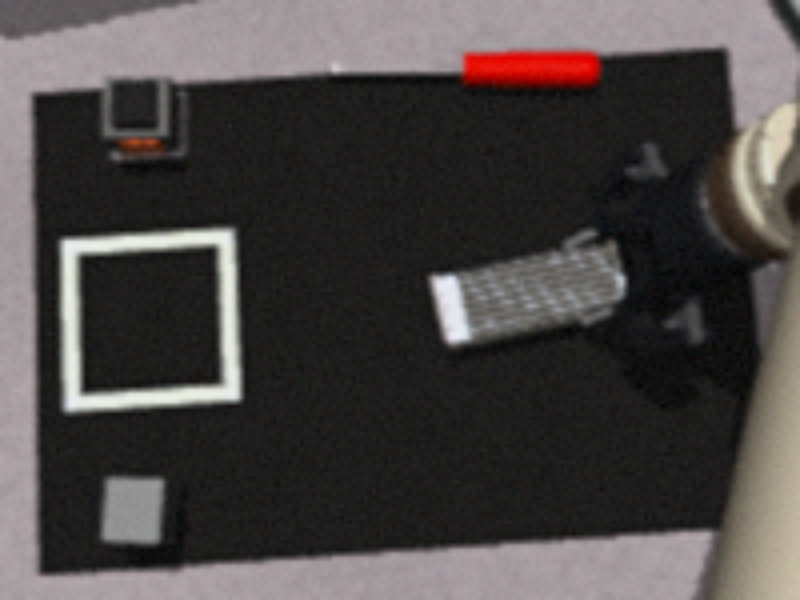

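Gripped: the opening is 45.4 mm and the socket end hasn't moved, at crop (445,310). Next is the arc about the socket's bottom edge.

```bash
cat >> h.py <<'E'
import json
def save(name,**k): json.dump({a:np.asarray(b).tolist() for a,b in k.items()},open(name+".json","w"))
def arc(name,ang,lift=0.0):  # target pose after rotating ang deg about world-horizontal axis k through P
    d=json.load(open(name+".json"));T0=np.array(d["T0"]);P=np.array(d["P"]);k=np.array(d["k"])
    R=Rt.from_rotvec(np.radians(ang)*k).as_matrix();T=np.eye(4)
    T[:3,:3]=R@T0[:3,:3];T[:3,3]=P+R@(T0[:3,3]-P)+[0,0,lift];return T
E
python3 - <<'E'
from h import *
# axis: module walking dir u=(yaw 90.8); k = z x ... rotation taking u->-z : k = u x (-z)
yaw=np.radians(90.8);u=np.array([np.cos(yaw),np.sin(yaw),0]);k=np.cross(u,[0,0,-1])
save("s1",T0=pose(),P=[0.515,-0.036,0],k=k)
screw(arc("s1",30,0.001),n=6)
screw(arc("s1",90,0.001),arc("s1",30,0.001),n=12)
E
```

```text
n 6 row [0.0002, -0.0873, -0.0001] [0.574, 0.002, -0.713]
n 12 row [0.0002, -0.0873, -0.0001] [0.569, 0.002, -0.697]
```

Request:
{"api": "servo_tool", "payload": {
  "moves": [
    [[0,-0.087,0,0.57,0,-0.71,3.5],[0,-0.087,0,0.57,0,-0.71,3.5],[0,-0.087,0,0.57,0,-0.7,3.5],[0,-0.087,0,0.57,0,-0.7,3.5]]
  ]
}}

```text
time: 4.08
ee_pos: [0.514, -0.1298, 0.0446]
tcp_rot: [-179.9, -9.8, 90.4]
wrist_force: [0.4, 1.4, -4.1]
opening: 0.0455
```

```bash
python3 - <<'E'
from h import *
st()
for a in (15,17,19,20,22,24): print(a,(np.linalg.inv(arc("s1",a))@pose())[:3,3].round(4),Rt.from_matrix(np.linalg.inv(arc("s1",a)[:3,:3])@pose()[:3,:3]).as_rotvec(degrees=True).round(2))
screw(arc("s1",45,0.001),n=5)
im=imaging.camera("scene");cv2.imwrite("pics/s3.png",cv2.resize(im[100:250,150:350],None,fx=4,fy=4))
E
```

```text
t 4.08 g [ 0.5141 -0.1329  0.063 ] toolz [-0.003  0.17  -0.985] tooly [ 1.     0.008 -0.002] tilt 9.8 q [-19.1   6.1  -9.9  77.4   9.2  70.2] F [ 0.4  1.4 -4.1] M [-0.03  0.12  0.07] op 0.0455
15 [ 0.0036 -0.0009 -0.0056] [ 0.09 -5.15  0.48]
17 [ 0.0013 -0.0009 -0.0028] [ 0.1  -3.15  0.48]
19 [-0.0009 -0.0009  0.0001] [ 0.1  -1.15  0.48]
20 [-0.002  -0.0009  0.0015] [ 0.11 -0.15  0.48]
22 [-0.004  -0.0009  0.0045] [0.11 1.85 0.48]
24 [-0.006  -0.0009  0.0076] [0.12 3.85 0.48]
n 5 row [-0.0006, -0.0868, -0.0017] [0.601, 0.015, -0.756]
```

View pics/s3.png

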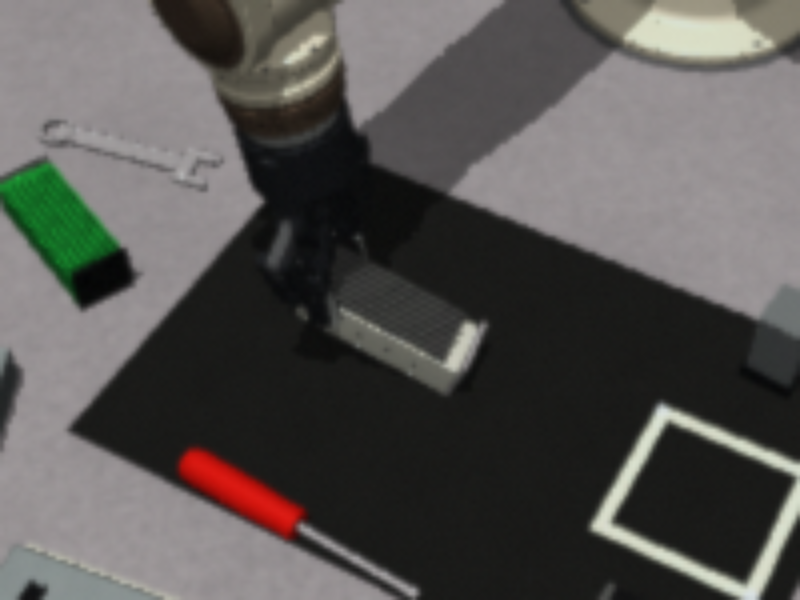

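The module is rising rigidly in the grip, with the socket edge still down at crop (450,390). Continuing.

Request:
{"api": "servo_tool", "payload": {
  "moves": [
    [[0,-0.087,-0.002,0.6,0.02,-0.75,3.5],[0,-0.087,-0.002,0.6,0.02,-0.75,3.5],[0,-0.087,-0.002,0.6,0.02,-0.75,3.5],[0,-0.087,-0.002,0.6,0.02,-0.75,3.5],[0,-0.087,-0.002,0.6,0.02,-0.75,3.5]]
  ]
}}

```text
time: 4.55
ee_pos: [0.5139, -0.0989, 0.0841]
tcp_rot: [180.0, 16.3, 90.9]
wrist_force: [-0.5, 0.9, -5.6]
opening: 0.0455
```

```bash
python3 - <<'E'
from h import *
st()
for a in (45,): print(a,(np.linalg.inv(arc("s1",a))@pose())[:3,3].round(4),Rt.from_matrix(np.linalg.inv(arc("s1",a)[:3,:3])@pose()[:3,:3]).as_rotvec(degrees=True).round(2))
screw(arc("s1",70,0.001),n=5)
E
```

```text
t 4.55 g [ 0.5138 -0.0936  0.102 ] toolz [ 0.005 -0.281 -0.96 ] tooly [1.    0.016 0.001] tilt -16.3 q [ -2.1  -0.5 -13.2  76.4 -16.3  86.8] F [-0.5  0.9 -5.6] M [ 0.46 -0.01 -0.03] op 0.0455
45 [ 0.0001 -0.0005 -0.0032] [-0.02 -1.25 -0.03]
n 5 row [0.0003, -0.0829, -0.0] [0.56, 0.013, -0.659]
```

Request:
{"api": "servo_tool", "payload": {
  "moves": [
    [[0,-0.083,0,0.56,0.01,-0.64,3.5],[0,-0.083,0,0.56,0.01,-0.64,3.5],[0,-0.083,0,0.56,0.01,-0.64,3.5],[0,-0.083,0,0.56,0.01,-0.64,3.5],[0,-0.083,0,0.56,0.01,-0.64,3.5]]
  ]
}}

```text
time: 4.97
ee_pos: [0.5128, -0.0569, 0.1013]
tcp_rot: [179.8, 40.9, 90.9]
wrist_force: [0.3, -0.2, -5.7]
opening: 0.0453
```

```bash
python3 - <<'E'
from h import *
st()
for a in (70,): print(a,(np.linalg.inv(arc("s1",a))@pose())[:3,3].round(4),Rt.from_matrix(np.linalg.inv(arc("s1",a)[:3,:3])@pose()[:3,:3]).as_rotvec(degrees=True).round(2))
screw(arc("s1",88,0.0005),n=5)
im=imaging.camera("scene");cv2.imwrite("pics/s4.png",cv2.resize(im[80:230,180:380],None,fx=4,fy=4))
E
```

```text
t 4.97 g [ 0.5126 -0.0447  0.1155] toolz [ 0.015 -0.655 -0.756] tooly [1.    0.019 0.003] tilt -40.9 q [ 14.3   6.3 -10.9  83.8 -39.6 107.3] F [ 0.3 -0.2 -5.7] M [ 1.26  0.08 -0.02] op 0.0453
70 [ 0.0015 -0.001  -0.0025] [-0.27 -0.82 -0.01]
n 5 row [0.0011, -0.06, -0.0002] [0.369, 0.022, -0.464]
```

View pics/s4.png

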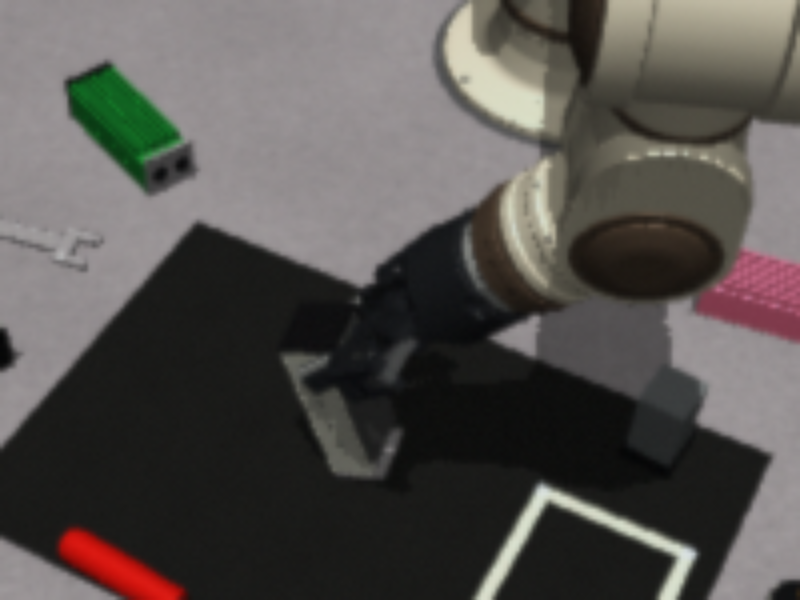

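Now at about 70°, with the socket end down near crop (360,475). Next I'll finish the rotation, then twist and shift it.

Request:
{"api": "servo_tool", "payload": {
  "moves": [
    [[0.001,-0.06,0,0.37,0.02,-0.46,3.5],[0.001,-0.06,0,0.37,0.02,-0.46,3.5],[0.001,-0.06,0,0.37,0.02,-0.46,3.5],[0.001,-0.06,0,0.37,0.02,-0.46,3.5],[0,-0.06,0,0.37,0.02,-0.46,3.5],[0,0,0,0,0,0,3.5]]
  ]
}}

```text
time: 5.52
ee_pos: [0.5124, -0.0228, 0.1006]
tcp_rot: [-179.0, 59.1, 92.1]
wrist_force: [-2.2, 1.3, 8.4]
opening: 0.0452
```

```bash
python3 - <<'E'
from h import *
st()
T=arc("s1",90)
# module pose at 90 in model: centre
c=np.array([0.515-0.014*0.02,-0.016,0.065])
def fin(lift):
    R=Rt.from_euler('z',-8.4,degrees=True).as_matrix();F=np.eye(4);F[:3,:3]=R@T[:3,:3]
    F[:3,3]=np.array([0.531,-0.008,0.065+lift])+R@(T[:3,3]-c);return F
np.save("fin1.npy",fin(0))
print((np.linalg.inv(T)@pose())[:3,3].round(4),Rt.from_matrix(np.linalg.inv(T[:3,:3])@pose()[:3,:3]).as_rotvec(degrees=True).round(2))
screw(fin(0.001),n=10)
E
```

```text
t 5.52 g [ 0.5121 -0.0068  0.1102] toolz [ 0.014 -0.858 -0.514] tooly [ 1.     0.022 -0.009] tilt -59.1 q [ 23.6  20.5  -4.4  97.9 -52.4 128.5] F [-2.2  1.3  8.4] M [-0.68  0.5  -0.66] op 0.0452
[ 0.0021 -0.001   0.    ] [-0.05  0.99 -0.58]
n 10 row [0.0127, -0.0016, 0.0084] [0.016, 0.158, -0.084]
```

Request:
{"api": "servo_tool", "payload": {
  "moves": [
    [[0.013,-0.002,0.008,0.2,0.16,-0.2,3.5],[0.013,-0.002,0.008,0.05,0.16,-0.12,3.5],[0.013,-0.002,0.008,0.02,0.16,-0.08,3.5],[0.013,-0.002,0.008,0.02,0.16,-0.08,3.5],[0.013,-0.002,0.008,0.02,0.16,-0.08,3.5],[0.013,-0.002,0.008,0.02,0.16,-0.08,3.5]]
  ]
}}

```text
time: 6.02
ee_pos: [0.5202, -0.0163, 0.1006]
tcp_rot: [-177.7, 59.9, 87.6]
wrist_force: [-2.9, 0.3, 1.2]
opening: 0.0452
```

```bash
python3 - <<'E'
from h import *
st()
F=np.load("fin1.npy");F[2,3]+=.001
screw(F,n=5)
E
```

```text
t 6.02 g [ 5.216e-01 -2.000e-04  1.100e-01] toolz [-0.076 -0.862 -0.501] tooly [ 0.997 -0.077 -0.02 ] tilt -59.9 q [ 22.9  27.    3.  105.  -49.8 135.4] F [-2.9  0.3  1.2] M [ 0.58  0.49 -0.49] op 0.0452
n 5 row [0.0075, -0.0004, 0.0087] [-0.034, 0.164, -0.056]
```

Request:
{"api": "servo_tool", "payload": {
  "moves": [
    [[0.008,0,0.009,-0.03,0.16,-0.06,3.5],[0.008,0,0.009,-0.03,0.16,-0.06,3.5],[0.008,0,0.009,-0.03,0.16,-0.06,3.5],[0.008,0,0.009,-0.03,0.16,-0.06,3.5],[0.008,0,0.009,-0.03,0.16,-0.06,3.5],[0,0,0,0,0,0,3.5]]
  ]
}}

```text
time: 6.52
ee_pos: [0.5302, -0.015, 0.1003]
tcp_rot: [179.7, 59.8, 81.4]
wrist_force: [0.4, -0.1, -5.4]
opening: 0.0452
```

```bash
python3 - <<'E'
from h import *
st()
F=np.load("fin1.npy")
screw(F,n=3)
im=imaging.camera("scene");cv2.imwrite("pics/s5.png",cv2.resize(im[80:230,180:380],None,fx=4,fy=4))
im=imaging.camera("top");cv2.imwrite("pics/t5.png",cv2.resize(im[130:280,145:345],None,fx=4,fy=4))
E
```

```text
t 6.52 g [0.5325 0.001  0.1097] toolz [-0.123 -0.855 -0.503] tooly [ 0.99  -0.144  0.003] tilt -59.8 q [ 22.   30.4   7.4 107.8 -48.3 139.4] F [ 0.4 -0.1 -5.4] M [ 1.66 -0.23  0.06] op 0.0452
n 3 row [-0.0034, -0.0018, -0.0034] [-0.074, -0.054, -0.012]
```

View pics/s5.png

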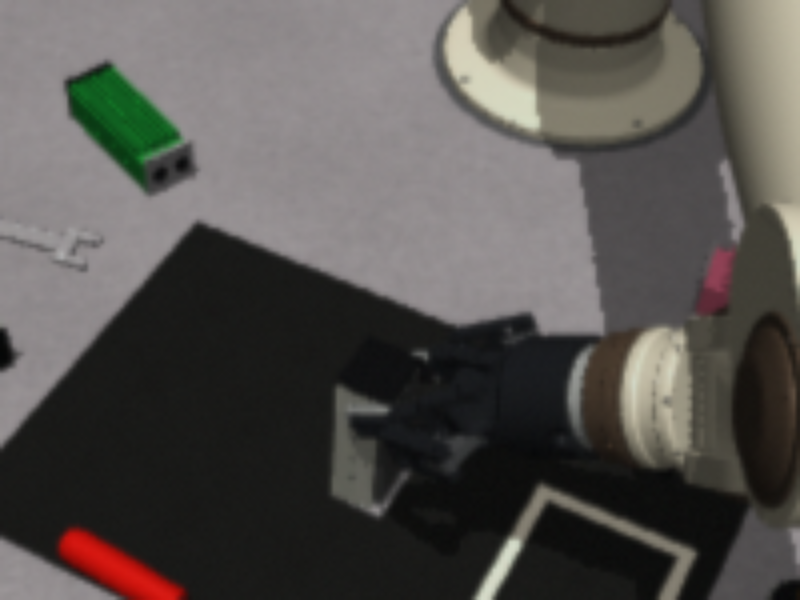

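View pics/t5.png

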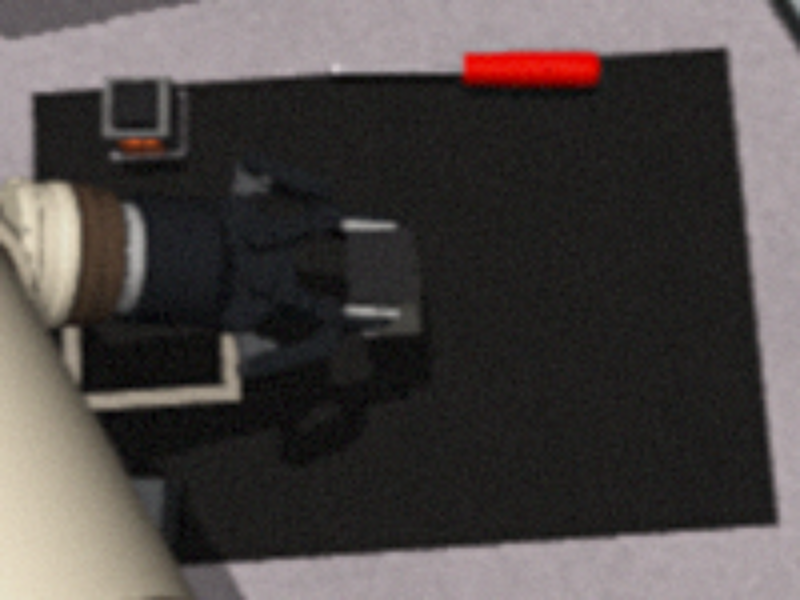

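Module is upright, gripped at crop (385,430) in the scene view. I'll lower it gently and watch the force.

Request:
{"api": "servo_tool", "payload": {
  "moves": [
    [[-0.004,-0.002,-0.004,0.08,0,0.04,3.5],[-0.004,-0.002,-0.004,0.06,0,0.03,3.5],[0,0,0,0,0,0,3.5]]
  ]
}}

```text
time: 6.87
ee_pos: [0.5303, -0.0149, 0.1004]
tcp_rot: [180.0, 60.1, 82.5]
wrist_force: [0.3, 0.5, -5.6]
opening: 0.0453
```

```bash
python3 - <<'E'
from h import *
st()
screw(np.load("fin1.npy"),n=1)
E
```

```text
t 6.87 g [0.5324 0.0012 0.1097] toolz [-0.112 -0.859 -0.499] tooly [ 0.992 -0.129  0.   ] tilt -60.1 q [ 22.3  30.1   6.8 107.5 -48.8 138.8] F [ 0.3  0.5 -5.6] M [ 1.66 -0.29  0.04] op 0.0453
n 1 row [0.0016, -0.0002, -0.0005] [-0.221, -0.165, -0.022]
```

Request:
{"api": "servo_tool", "payload": {
  "moves": [
    [[0,0,0,0.17,0,0.1,3.5],[0,0,0,0.17,0,0.1,3.5]]
  ]
}}

```text
time: 7.03
ee_pos: [0.5304, -0.0152, 0.1003]
tcp_rot: [179.9, 60.2, 82.7]
wrist_force: [-4.0, 4.1, 14.3]
opening: 0.0452
```

```bash
python3 - <<'E'
from h import *
st()
E
```

```text
t 7.03 g [0.5325 0.0009 0.1096] toolz [-0.109 -0.861 -0.497] tooly [ 0.992 -0.126  0.001] tilt -60.2 q [ 22.3  30.    6.7 107.4 -49.  138.8] F [-4.   4.1 14.3] M [-0.75  0.75 -0.77] op 0.0452
```

Request:
{"api": "servo_tool", "payload": {
  "moves": [
    [[0,0,0,0,0,0,3.5],[0,0,0,0,0,0,5.2],[0,0,0,0,0,0,6.5],[0,0,0,0,0,0,8.5],[0,0,0,0,0,0,8.5],[0,0,0,0,0,0,8.5],[0,0,0,0,0,0,8.5]]
  ]
}}

```text
time: 7.62
ee_pos: [0.5305, -0.0152, 0.1014]
tcp_rot: [179.8, 60.2, 82.6]
wrist_force: [-0.6, 0.7, -0.0]
opening: 0.0851
```

```bash
python3 - <<'E'
from h import *
st()
im=imaging.camera("scene");cv2.imwrite("pics/s6.png",cv2.resize(im[80:230,180:380],None,fx=4,fy=4))
im=imaging.camera("top");cv2.imwrite("pics/t6.png",cv2.resize(im[130:280,145:345],None,fx=4,fy=4))
E
```

```text
t 7.62 g [0.5325 0.0009 0.1107] toolz [-0.107 -0.861 -0.496] tooly [ 0.992 -0.124  0.002] tilt -60.2 q [ 22.3  29.9   6.7 107.4 -49.1 138.8] F [-0.6  0.7 -0. ] M [ 0.79 -0.05 -0.04] op 0.0851
```

View pics/s6.png

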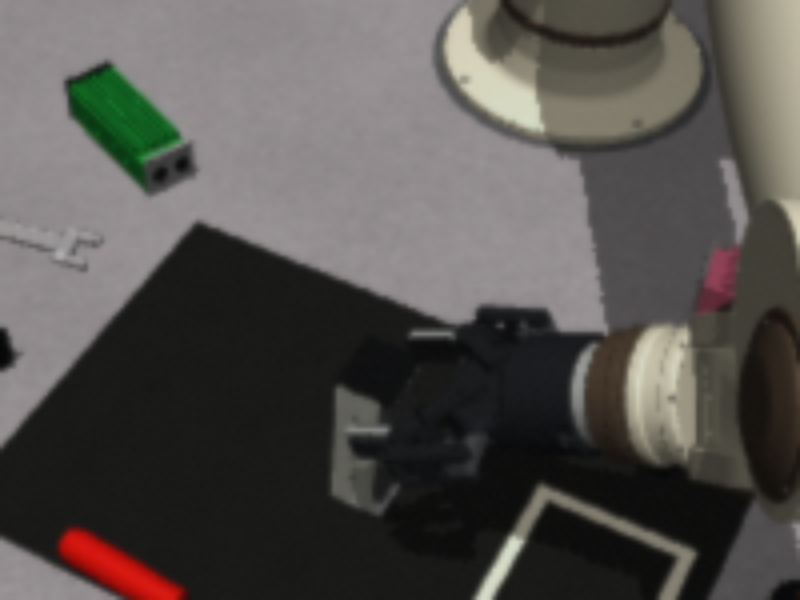

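View pics/t6.png

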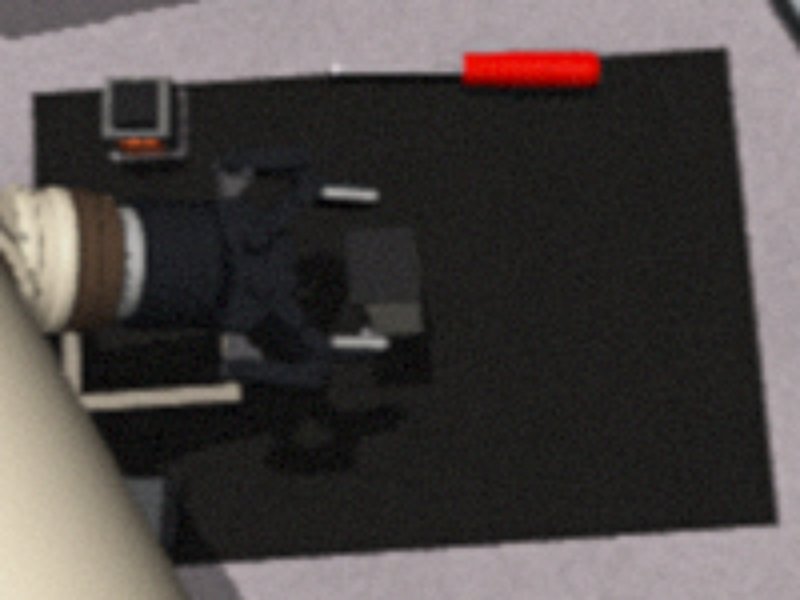

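Released: it stands free, black plug face up at crop (382,267) in the top view. Retracting and going over to the other side.

```bash
python3 - <<'E'
from h import *
for p in ((350,230),(415,232),(420,302),(350,300),(383,267)): print(toz("top",(145+(p[0]-1.5)/4,130+(p[1]-1.5)/4),.13).round(4))
T=pose();A=T.copy();A[:3,3]-=T[:3,2]*.06
screw(A,n=4)
W1=target([0.535,0.09,0.24],82.5,-30);screw(W1,A)
W2=target([0.525,-0.10,0.24],82.5,40);screw(W2,W1)
E
```

```text
[0.5572 0.0083 0.13  ]
[ 0.5481 -0.0307  0.13  ]
[ 0.5045 -0.0254  0.13  ]
[0.5141 0.0163 0.13  ]
[ 0.5304 -0.0073  0.13  ]
n 4 row [0.0, -0.0, 0.0] [-0.0, -0.0, -1.5]
n 5 row [0.0012, 0.1055, 0.0006] [-0.808, -0.171, -1.905]
n 11 row [-0.0, 0.1111, 0.0] [-1.627, 0.135, -0.07]
```

Request:
{"api": "servo_tool", "payload": {
  "moves": [
    [[0,0,0,0,0,-1.5,8.5],[0,0,0,0,0,-1.5,8.5],[0,0,0,0,0,-1.5,8.5],[0,0,0,0,0,-1.5,8.5],[0,0.105,0,-0.8,-0.15,-1.9,8.5],[0,0.105,0,-0.8,-0.15,-1.9,8.5],[0,0.105,0,-0.8,-0.15,-1.9,8.5],[0,0.105,0,-0.8,-0.15,-1.9,8.5],[0,0.105,0,-0.8,-0.15,-1.9,8.5]]
  ]
}}

```text
time: 8.47
ee_pos: [0.5344, 0.0869, 0.213]
tcp_rot: [-178.6, 29.9, 83.9]
wrist_force: [-0.1, 0.9, 0.0]
opening: 0.0852
```

```bash
python3 - <<'E'
from h import *
st()
screw(target([0.525,-0.10,0.24],82.5,40))
E
```

```text
t 8.47 g [0.5358 0.0961 0.2292] toolz [-0.077 -0.493 -0.866] tooly [ 0.993 -0.118 -0.021] tilt -29.9 q [ 22.2  17.1  17.2 106.7 -25.3 122.4] F [-0.1  0.9  0. ] M [ 0.39 -0.1   0.02] op 0.0852
n 11 row [-0.0022, 0.111, 0.001] [-1.685, 0.118, -0.179]
```

Request:
{"api": "servo_tool", "payload": {
  "moves": [
    [[-0.002,0.111,0.001,-1.7,0.12,-0.18,8.5],[-0.002,0.111,0.001,-1.7,0.12,-0.18,8.5],[-0.002,0.111,0.001,-1.7,0.12,-0.18,8.5],[-0.002,0.111,0.001,-1.7,0.12,-0.18,8.5],[-0.002,0.111,0.001,-1.7,0.12,-0.18,8.5],[-0.002,0.111,0.001,-1.7,0.12,-0.18,8.5],[-0.002,0.111,0.001,-1.7,0.12,-0.18,8.5],[-0.002,0.111,0.001,-1.7,0.12,-0.18,8.5],[-0.002,0.111,0.001,-1.7,0.12,-0.18,8.5],[-0.002,0.111,0.001,-1.7,0.12,-0.18,8.5],[-0.002,0.111,0.001,-1.7,0.12,-0.18,8.5]]
  ]
}}

```text
time: 9.38
ee_pos: [0.5328, -0.0918, 0.2454]
tcp_rot: [175.7, -43.3, 85.9]
wrist_force: [0.3, 0.9, -0.1]
opening: 0.0851
```

```bash
python3 - <<'E'
from h import *
st()
im=imaging.camera("top");cv2.imwrite("pics/t7.png",im);b=imaging.camera("scene");cv2.imwrite("pics/s7.png",b)
cv2.imwrite("pics/c7.png",np.hstack([cv2.resize(im[150:250,200:300],None,fx=4,fy=4,interpolation=cv2.INTER_CUBIC),cv2.resize(b[130:230,230:330],None,fx=4,fy=4,interpolation=cv2.INTER_CUBIC)]))
E
```

```text
t 9.38 g [ 0.5304 -0.1045  0.259 ] toolz [ 0.124  0.677 -0.725] tooly [ 0.991 -0.123  0.055] tilt 43.4 q [-29.8  13.3  11.7 105.8  40.5  59.5] F [ 0.3  0.9 -0.1] M [-0.54  0.11  0.01] op 0.0851
```

View pics/c7.png

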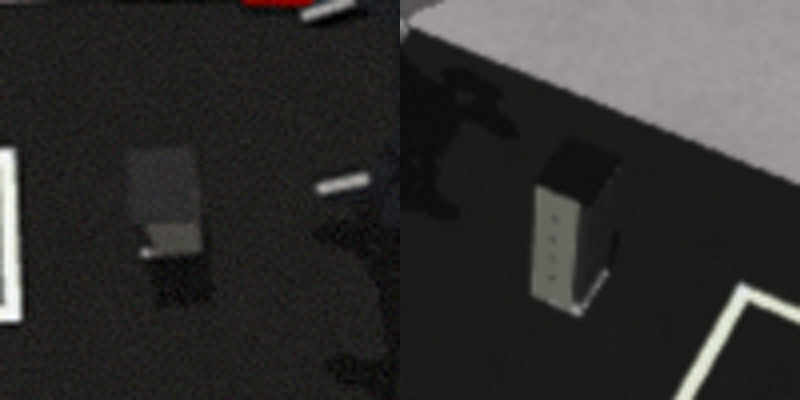

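It stands upright on the steel socket end: top face at crop (160,185) in the top view, steel edge at crop (580,315) in the scene view. Measuring its pose now.

```bash
python3 - <<'E'
from h import *
f=lambda n,p,o,z: toz(n,(o[0]+(p[0]-1.5)/4,o[1]+(p[1]-1.5)/4),z)[:2]
t=[f("top",p,(200,150),.13) for p in((127,150),(194,148),(200,222),(131,224))]
s=[f("scene",(p[0]-400,p[1]),(230,130),.13) for p in((537,185),(582,207),(620,160),(572,137))]
b=[f("scene",(p[0]-400,p[1]),(230,130),0) for p in((532,293),(580,317),(608,272))]
for w in(t,s,b):
    w=np.array(w);print(w.round(4).tolist(),w.mean(0).round(4) if len(w)==4 else ((w[0]+w[2])/2).round(4), [np.degrees(np.arctan2(*(w[(i+1)%len(w)]-w[i])[::-1])).round(1) for i in range(len(w))],[np.linalg.norm(w[(i+1)%len(w)]-w[i]).round(4) for i in range(len(w))])
u=np.array([.131,.991]);g=np.array([.531,-.0075])-.008*u;print(g)
a=target([*(g-u*.05),.16],82.5,45);screw(a);print(a[:3,3])
screw(target([*g,.11],82.5,45),a,n=5)
E
```

```text
[[0.5576, 0.0101], [0.5507, -0.0306], [0.5045, -0.0254], [0.5116, 0.0161]] [ 0.5311 -0.0074] [np.float64(-99.6), np.float64(173.6), np.float64(80.3), np.float64(-7.4)] [np.float64(0.0413), np.float64(0.0464), np.float64(0.0421), np.float64(0.0464)]
[[0.5561, -0.0267], [0.5625, 0.0066], [0.5155, 0.0165], [0.5084, -0.0197]] [ 0.5356 -0.0058] [np.float64(79.2), np.float64(168.1), np.float64(-101.2), np.float64(-8.3)] [np.float64(0.0339), np.float64(0.0479), np.float64(0.0369), np.float64(0.0482)]
[[0.5498, -0.029], [0.5566, 0.0103], [0.5114, 0.0159]] [ 0.5306 -0.0066] [np.float64(80.1), np.float64(173.0), np.float64(-49.4)] [np.float64(0.0399), np.float64(0.0456), np.float64(0.059)]
[ 0.529952 -0.015428]
n 3 row [0.0089, 0.0084, 0.0108] [-1.133, -0.483, 3.138]
[ 0.52512793 -0.05186823  0.1467771 ]
n 5 row [0.0, 0.0, -0.0] [-0.0, 0.001, 1.414]
```

Request:
{"api": "servo_tool", "payload": {
  "moves": [
    [[0.009,0.008,0.011,-1.1,-0.5,3.1,8.5],[0.009,0.008,0.011,-1.1,-0.5,3.1,8.5],[0.009,0.008,0.011,-1.1,-0.5,3.1,8.5],[0,0,0,0,0,0,8.5]]
  ]
}}

```text
time: 9.82
ee_pos: [0.5245, -0.0533, 0.1445]
tcp_rot: [-179.6, -44.7, 81.9]
wrist_force: [-0.8, -0.4, -0.5]
opening: 0.0854
```

```bash
python3 - <<'E'
from h import *
st()
g=np.array([.530,-.0155])
screw(target([*g,.11],82.5,45),n=6)
E
```

```text
t 9.82 g [ 0.5228 -0.0663  0.1578] toolz [ 0.093  0.697 -0.711] tooly [ 0.991 -0.137 -0.005] tilt 44.7 q [-26.8  12.4  -1.1  94.5  41.6  64.3] F [-0.8 -0.4 -0.5] M [-0.63  0.09  0.04] op 0.0854
n 6 row [0.0002, 0.001, -0.0013] [0.047, 0.007, 1.168]
```

Request:
{"api": "servo_tool", "payload": {
  "moves": [
    [[0,0.001,-0.001,0.05,0,1.17,8.5],[0,0.001,-0.001,0.05,0,1.17,8.5],[0,0.001,-0.001,0.05,0,1.17,8.5],[0,0.001,-0.001,0.05,0,1.17,8.5],[0,0.001,-0.001,0.05,0,1.1,8.5],[0,0.001,-0.001,0.05,0,0.6,8.5],[0,0,0,0,0,0,8.5]]
  ]
}}

```text
time: 10.4
ee_pos: [0.5337, -0.0038, 0.1106]
tcp_rot: [179.2, -44.4, 83.3]
wrist_force: [0.2, -1.2, 0.8]
opening: 0.0851
```

```bash
python3 - <<'E'
from h import *
st()
g=np.array([.530,-.0155])
screw(target([*g,.11],82.5,45),n=1)
E
```

```text
t 10.4 g [ 0.5319 -0.0167  0.1239] toolz [ 0.096  0.693 -0.715] tooly [ 0.992 -0.126  0.011] tilt 44.4 q [-21.7   9.8  -7.4  85.9  42.8  70.2] F [ 0.2 -1.2  0.8] M [-0.66  0.11 -0.01] op 0.0851
n 1 row [0.0044, 0.011, 0.0105] [-0.883, -0.231, 1.063]
```

Request:
{"api": "servo_tool", "payload": {
  "moves": [
    [[0.001,0.004,0.003,-0.3,-0.08,0.36,8.5],[0.001,0.004,0.003,-0.3,-0.08,0.36,8.5],[0.001,0.004,0.003,-0.3,-0.08,0.36,8.5],[0,0,0,0,0,0,8.5],[0,0,0,0,0,0,8.5]]
  ]
}}

```text
time: 10.82
ee_pos: [0.5329, -0.0035, 0.099]
tcp_rot: [179.5, -45.0, 82.9]
wrist_force: [-1.1, -0.1, -0.7]
opening: 0.085
```

```bash
python3 - <<'E'
from h import *
st()
g=np.array([.530,-.0155])
screw(target([*g,.11],82.5,45),n=1)
E
```

```text
t 10.82 g [ 0.5311 -0.0166  0.1123] toolz [ 0.097  0.7   -0.707] tooly [ 0.991 -0.13   0.006] tilt 45.0 q [-21.9  10.4  -8.3  84.9  43.3  70. ] F [-1.1 -0.1 -0.7] M [-0.62  0.03  0.03] op 0.085
n 1 row [0.0043, 0.0004, 0.0044] [-0.092, -0.13, 0.226]
```

Good. Closing.

Request:
{"api": "servo_tool", "payload": {
  "moves": [
    [[0,0,0,0,0,0,3.5],[0,0,0,0,0,0,3.5],[0,0,0,0,0,0,3.5],[0,0,0,0,0,0,3.5],[0,0,0,0,0,0,3.5],[0,0,0,0,0,0,3.5],[0,0,0,0,0,0,3.5],[0,0,0,0,0,0,3.5]]
  ]
}}

```text
time: 11.48
ee_pos: [0.5328, -0.0044, 0.099]
tcp_rot: [179.6, -45.0, 82.7]
wrist_force: [-0.3, 1.1, 0.2]
opening: 0.0452
```

```bash
python3 - <<'E'
from h import *
st()
T=pose();ty=T[:3,1];ty[2]=0;ty/=np.linalg.norm(ty)
k=-ty; u=np.cross([0,0,1],ty)   # walking dir
print("u",u,np.degrees(np.arctan2(u[1],u[0])))
P=np.array([.531,-.007,0])+.020*u
save("s2",T0=T,P=P,k=k)
screw(arc("s2",30,.001),n=6)
im=imaging.camera("top");b=imaging.camera("scene")
cv2.imwrite("pics/c8.png",np.hstack([cv2.resize(im[150:250,200:300],None,fx=4,fy=4,interpolation=cv2.INTER_CUBIC),cv2.resize(b[130:230,230:330],None,fx=4,fy=4,interpolation=cv2.INTER_CUBIC)]))
E
```

```text
t 11.48 g [ 0.531  -0.0175  0.1122] toolz [ 0.097  0.7   -0.708] tooly [ 0.991 -0.132  0.005] tilt 45.0 q [-22.   10.4  -8.3  85.   43.3  70. ] F [-0.3  1.1  0.2] M [-0.67  0.13  0.06] op 0.0452
u [ 0.13157586  0.9913061  -0.        ] 82.43933505983831
n 6 row [0.0006, -0.0873, 0.0001] [0.704, 0.001, 0.521]
```

View pics/c8.png

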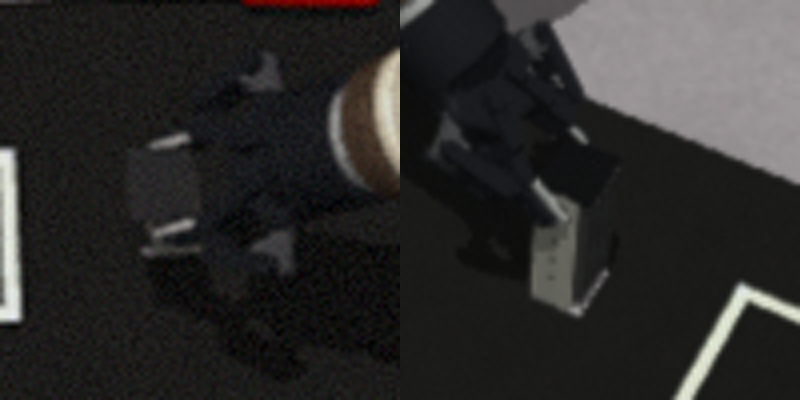

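Gripped across the width near the plug end; the scene crop shows the fingers at (550,200). Rotating forward.

Request:
{"api": "servo_tool", "payload": {
  "moves": [
    [[0,-0.087,0,0.7,0,0.5,3.5],[0,-0.087,0,0.7,0,0.5,3.5],[0,-0.087,0,0.7,0,0.5,3.5],[0,-0.087,0,0.7,0,0.5,3.5]]
  ]
}}

```text
time: 11.92
ee_pos: [0.5379, 0.0261, 0.0986]
tcp_rot: [179.8, -24.5, 81.9]
wrist_force: [-0.4, -0.1, -5.4]
opening: 0.0451
```

```bash
cat >> h.py <<'E'
def chk(name,a): 
    A=arc(name,a);D=np.linalg.inv(A)@pose();rv=Rt.from_matrix(D[:3,:3]).as_rotvec(degrees=True)
    A=arc(name,a-rv[1]);d=pose()[:3,3]-A[:3,3];print("ang",round(a-rv[1],1),"world off mm",(d*1000).round(1),"rot",rv.round(1))
E
python3 - <<'E'
from h import *
st();chk("s2",20)
screw(arc("s2",45,0.0),n=5)
E
```

```text
t 11.92 g [0.5367 0.0184 0.1156] toolz [ 0.062  0.41  -0.91 ] tooly [ 0.99  -0.142  0.003] tilt 24.5 q [ -9.9   2.1 -10.5  78.   24.5  88.1] F [-0.4 -0.1 -5.4] M [-0.82  0.08  0.05] op 0.0451
ang 20.5 world off mm [ 0.4 -4.9 -0.1] rot [-0.3 -0.5  0.6]
n 5 row [0.0008, -0.0856, -0.0024] [0.777, -0.027, 0.546]
```

Request:
{"api": "servo_tool", "payload": {
  "moves": [
    [[0.001,-0.086,-0.002,0.78,0,0.54,3.5],[0.001,-0.086,-0.002,0.78,0,0.54,3.5],[0,-0.086,-0.002,0.78,0,0.54,3.5],[0,-0.086,-0.002,0.78,0,0.54,3.5]]
  ]
}}

```text
time: 12.25
ee_pos: [0.5428, 0.0621, 0.0878]
tcp_rot: [179.5, -3.8, 82.2]
wrist_force: [-0.5, -0.2, -5.7]
opening: 0.0451
```

```bash
python3 - <<'E'
from h import *
st();chk("s2",40)
screw(arc("s2",65,0.0),n=5)
im=imaging.camera("top");b=imaging.camera("scene")
cv2.imwrite("pics/c9.png",np.hstack([cv2.resize(im[150:250,180:280],None,fx=4,fy=4,interpolation=cv2.INTER_CUBIC),cv2.resize(b[130:230,230:330],None,fx=4,fy=4,interpolation=cv2.INTER_CUBIC)]))
E
```

```text
t 12.25 g [0.5425 0.0609 0.1064] toolz [ 0.018  0.064 -0.998] tooly [ 0.991 -0.137  0.009] tilt 3.8 q [  4.7   2.7  -8.2  77.7   3.6 102.6] F [-0.5 -0.2 -5.7] M [-0.03 -0.01  0.05] op 0.0451
ang 41.2 world off mm [ 0.9 -2.3  1.9] rot [-0.4 -1.2  0.4]
n 5 row [0.0013, -0.0831, -0.0018] [0.71, -0.029, 0.542]
```

View pics/c9.png

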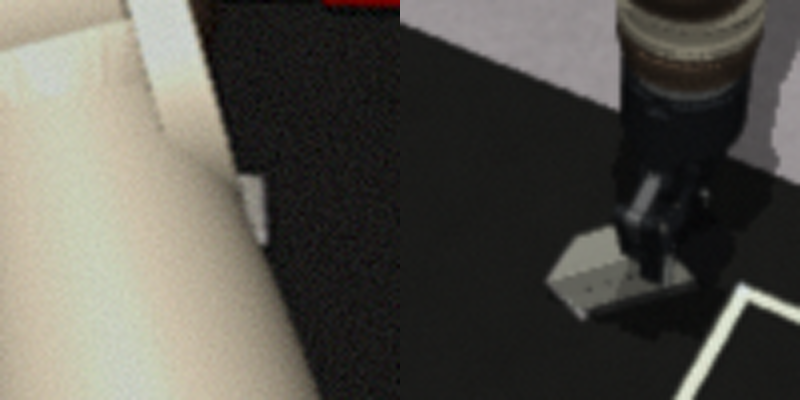

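At about 41° it's rigid in the grip, with the socket edge still down near scene crop (585,318). Continuing.

Request:
{"api": "servo_tool", "payload": {
  "moves": [
    [[0.001,-0.083,-0.002,0.7,0,0.55,3.5],[0.001,-0.083,-0.002,0.7,0,0.55,3.5],[0.001,-0.083,-0.002,0.7,0,0.55,3.5],[0.001,-0.083,-0.002,0.7,0,0.55,3.5],[0.001,-0.083,-0.002,0.7,0,0.55,3.5]]
  ]
}}

```text
time: 12.77
ee_pos: [0.5465, 0.0947, 0.0566]
tcp_rot: [179.9, 20.4, 82.7]
wrist_force: [-0.4, -1.2, -1.5]
opening: 0.045
```

```bash
python3 - <<'E'
from h import *
st();chk("s2",65)
screw(arc("s2",82,0.0),n=4)
E
```

```text
t 12.77 g [0.5473 0.1011 0.0742] toolz [-0.043 -0.345 -0.937] tooly [ 0.992 -0.127  0.001] tilt -20.4 q [ 19.1  14.4  -0.8  84.1 -18.2 117.9] F [-0.4 -1.2 -1.5] M [-0.02  0.32 -0.23] op 0.045
ang 65.3 world off mm [ 0.6 -0.  -0.3] rot [-0.1 -0.3 -0.1]
n 4 row [0.0005, -0.0727, 0.0003] [0.577, -0.013, 0.435]
```

Request:
{"api": "servo_tool", "payload": {
  "moves": [
    [[0,-0.073,0,0.58,0,0.43,3.5],[0,-0.073,0,0.58,0,0.43,3.5],[0,-0.073,0,0.58,0,0.43,3.5],[0,-0.073,0,0.58,0,0.43,3.5]]
  ]
}}

```text
time: 13.1
ee_pos: [0.5487, 0.1083, 0.0301]
tcp_rot: [179.9, 37.6, 82.6]
wrist_force: [-1.0, -0.6, -2.4]
opening: 0.0447
```

```bash
python3 - <<'E'
from h import *
st();chk("s2",82)
screw(arc("s2",90,0.0),n=3)
E
```

```text
t 13.1 g [0.5501 0.1196 0.0449] toolz [-0.077 -0.605 -0.792] tooly [ 0.992 -0.128  0.001] tilt -37.6 q [ 26.2  27.3   7.2  92.9 -30.6 129.9] F [-1.  -0.6 -2.4] M [ 0.62  0.14 -0.27] op 0.0447
ang 82.6 world off mm [1.  0.5 0.2] rot [-0.1 -0.6 -0. ]
n 3 row [0.0006, -0.0432, -0.0] [0.337, -0.032, 0.277]
```

Request:
{"api": "servo_tool", "payload": {
  "moves": [
    [[0,-0.043,0,0.33,-0.03,0.27,3.5],[0,-0.043,0,0.33,-0.03,0.27,3.5],[0,-0.043,0,0.33,-0.03,0.27,3.5],[0,0,0,0,0,0,3.5]]
  ]
}}

```text
time: 13.43
ee_pos: [0.5486, 0.1111, 0.0172]
tcp_rot: [-179.8, 45.7, 82.9]
wrist_force: [-0.6, -2.9, -0.4]
opening: 0.0453
```

```bash
python3 - <<'E'
from h import *
st();chk("s2",90)
screw(arc("s2",90,0.0),n=1)
im=imaging.camera("top");b=imaging.camera("scene")
cv2.imwrite("pics/c10.png",np.hstack([cv2.resize(im[150:250,180:280],None,fx=4,fy=4,interpolation=cv2.INTER_CUBIC),cv2.resize(b[150:250,250:350],None,fx=4,fy=4,interpolation=cv2.INTER_CUBIC)]))
E
```

```text
t 13.43 g [0.5503 0.1244 0.0303] toolz [-0.091 -0.71  -0.698] tooly [ 0.992 -0.125 -0.002] tilt -45.7 q [ 28.6  34.3  11.5  98.3 -35.5 135.9] F [-0.6 -2.9 -0.4] M [ 0.59 -0.24 -0.03] op 0.0453
ang 90.7 world off mm [0.5 0.1 1.2] rot [-0.1 -0.7 -0.2]
n 1 row [0.0016, 0.0119, 0.0043] [-0.028, -0.052, 0.029]
```

View pics/c10.png

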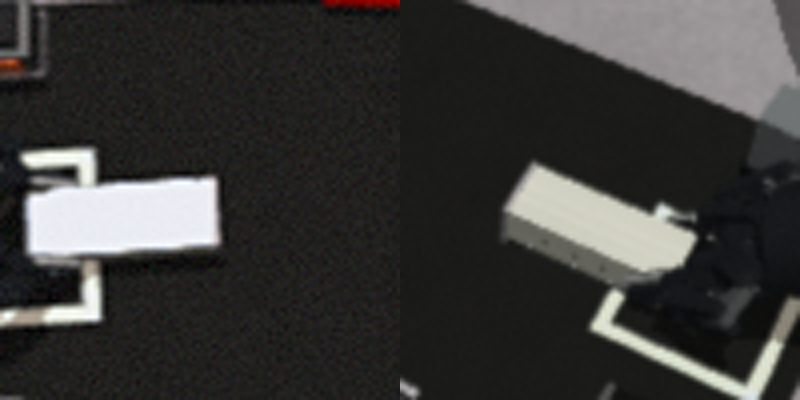

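It lies on its finned side with the plain back up at top crop (120,215), and the plug end is just inside the tape. Releasing and retracting.

Request:
{"api": "servo_tool", "payload": {
  "moves": [
    [[0,0,0,0,0,0,5.2],[0,0,0,0,0,0,6.5],[0,0,0,0,0,0,8.5],[0,0,0,0,0,0,8.5],[0,0,0,0,0,0,8.5],[0,0,0,0,0,0,8.5],[0,0,0,0,0,-1.5,8.5],[0,0,0,0,0,-1.5,8.5],[0,0,0,0,0,-1.5,8.5],[0,0,0,0,0,-1.5,8.5]]
  ]
}}

```text
time: 14.37
ee_pos: [0.5531, 0.1503, 0.0581]
tcp_rot: [-179.3, 45.4, 82.8]
wrist_force: [-0.4, 0.7, -1.1]
opening: 0.0852
```

```bash
python3 - <<'E'
from h import *
st()
W1=target([0.55,0.10,0.22],82.5,-10);screw(W1)
W2=target([0.53,-0.06,0.18],82.5,30);screw(W2,W1)
E
```

```text
t 14.37 g [0.555  0.1635 0.0712] toolz [-0.102 -0.705 -0.702] tooly [ 0.991 -0.135 -0.009] tilt -45.4 q [ 31.1  36.7  19.7 105.8 -33.4 138.7] F [-0.4  0.7 -1.1] M [ 0.68 -0.08 -0.03] op 0.0852
n 6 row [-0.0017, 0.103, 0.0001] [-2.018, 0.046, -1.628]
n 7 row [0.0, 0.0997, 0.0] [-2.218, 0.015, 0.277]
```

Request:
{"api": "servo_tool", "payload": {
  "moves": [
    [[0,0.1,0,-2.0,0,-1.6,8.5],[0,0.1,0,-2.0,0,-1.6,8.5],[0,0.1,0,-2.0,0,-1.6,8.5],[0,0.1,0,-2.0,0,-1.6,8.5],[0,0.1,0,-2.0,0,-1.6,8.5],[0,0.1,0,-2.0,0,-1.6,8.5],[0,0.1,0,-2.2,0,0.2,8.5],[0,0.1,0,-2.2,0,0.2,8.5],[0,0.1,0,-2.2,0,0.2,8.5],[0,0.1,0,-2.2,0,0.2,8.5],[0,0.1,0,-2.2,0,0.2,8.5],[0,0.1,0,-2.2,0,0.2,8.5]]
  ]
}}

```text
time: 15.37
ee_pos: [0.5354, -0.0264, 0.1832]
tcp_rot: [179.5, -25.6, 83.6]
wrist_force: [0.6, 1.0, 0.2]
opening: 0.085
```

```bash
python3 - <<'E'
from h import *
st()
im=imaging.camera("top");b=imaging.camera("scene");cv2.imwrite("pics/t11.png",im);cv2.imwrite("pics/s11.png",b)
cv2.imwrite("pics/c11.png",np.hstack([cv2.resize(im[150:250,160:260],None,fx=4,fy=4,interpolation=cv2.INTER_CUBIC),cv2.resize(b[150:250,250:350],None,fx=4,fy=4,interpolation=cv2.INTER_CUBIC)]))
E
```

```text
t 15.37 g [ 0.5343 -0.0344  0.2001] toolz [ 0.057  0.428 -0.902] tooly [ 0.993 -0.115  0.008] tilt 25.6 q [-16.    4.1   0.7  90.6  25.3  79.6] F [0.6 1.  0.2] M [-0.36  0.    0.01] op 0.085
```

View pics/c11.png

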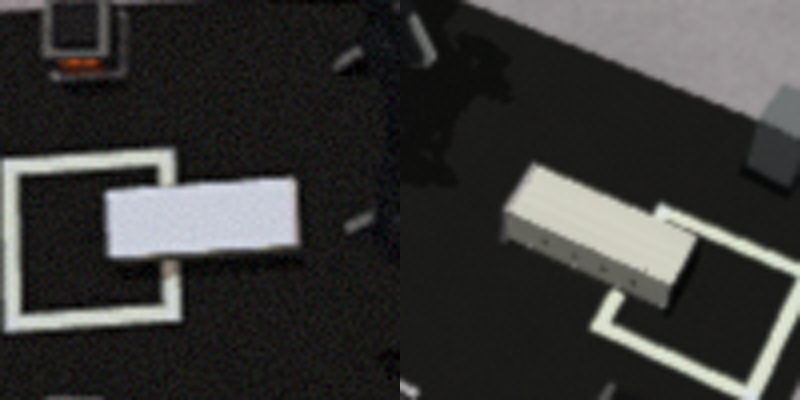

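It lies flat and free, back up. The top face corners are around top crop (107,190), (295,179), (298,244) and (108,257).

```bash
python3 - <<'E'
from h import *
f=lambda n,p,o,z: toz(n,(o[0]+(p[0]-1.5)/4,o[1]+(p[1]-1.5)/4),z)[:2]
t=[f("top",p,(160,150),.04) for p in((107,190),(295,179),(298,244),(108,257))]
s=[f("scene",(p[0]-400,p[1]),(250,150),.04) for p in((533,163),(695,238),(668,285),(503,210))]
for w in(t,s):
    w=np.array(w);print(w.round(4).tolist(),w.mean(0).round(4),[np.degrees(np.arctan2(*(w[(i+1)%len(w)]-w[i])[::-1])).round(1) for i in range(len(w))],[np.linalg.norm(w[(i+1)%len(w)]-w[i]).round(4) for i in range(len(w))])
im=cv2.imread("pics/top0.png");
u=np.array([.131,.991])
g=np.array([.542,.077])-u*.047;print("g",g)
a=target([*(g-u*.035),.09],82.4,35);screw(a);screw(target([*g,.029],82.4,35),a,n=5)
E
```

```text
[[0.5758, 0.1373], [0.5583, 0.0117], [0.5143, 0.0178], [0.5306, 0.1438]] [0.5448 0.0776] [np.float64(-98.0), np.float64(172.1), np.float64(82.6), np.float64(-8.3)] [np.float64(0.1268), np.float64(0.0444), np.float64(0.1271), np.float64(0.0457)]
[[0.5148, 0.018], [0.5345, 0.1414], [0.5782, 0.1346], [0.5613, 0.012]] [0.5472 0.0765] [np.float64(80.9), np.float64(-8.9), np.float64(-97.8), np.float64(172.7)] [np.float64(0.125), np.float64(0.0442), np.float64(0.1238), np.float64(0.0469)]
g [0.535843 0.030423]
n 3 row [-0.002, 0.0553, 0.003] [-0.616, -0.191, 3.627]
n 5 row [-0.0, 0.0, 0.0] [-0.127, -0.001, 1.401]
```

Request:
{"api": "servo_tool", "payload": {
  "moves": [
    [[0,0.055,0.003,-0.6,0,3.6,8.5],[0,0.055,0.003,-0.6,0,3.6,8.5],[0,0.055,0.003,-0.6,0,3.6,8.5],[0,0,0,0,0,0,8.5]]
  ]
}}

```text
time: 15.8
ee_pos: [0.5396, 0.0038, 0.0749]
tcp_rot: [-179.9, -35.1, 82.1]
wrist_force: [-1.1, -0.5, -1.6]
opening: 0.085
```

```bash
python3 - <<'E'
from h import *
st()
screw(target([.539,.0305,.029],82.4,35),n=6)
E
```

```text
t 15.8 g [ 0.5381 -0.0069  0.0902] toolz [ 0.078  0.569 -0.818] tooly [ 0.991 -0.136 -0.001] tilt 35.1 q [-17.    7.2 -10.7  78.5  34.5  78.8] F [-1.1 -0.5 -1.6] M [-0.56  0.1   0.05] op 0.085
n 6 row [0.0003, -0.0002, -0.0006] [-0.079, -0.069, 1.191]
```

Request:
{"api": "servo_tool", "payload": {
  "moves": [
    [[0,0,-0.001,-0.08,-0.07,1.2,8.5],[0,0,-0.001,-0.08,-0.07,1.2,8.5],[0,0,-0.001,-0.08,-0.07,1.2,8.5],[0,0,-0.001,-0.08,-0.07,1.1,8.5],[0,0,0,0,0,0,8.5],[0,0,0,0,0,0,8.5]]
  ]
}}

```text
time: 16.3
ee_pos: [0.5416, 0.03, 0.0398]
tcp_rot: [179.8, -34.4, 82.8]
wrist_force: [0.1, -0.4, 0.3]
opening: 0.0851
```

```bash
python3 - <<'E'
from h import *
st()
screw(target([.539,.0305,.029],82.4,35),n=3)
E
```

```text
t 16.3 g [0.5402 0.0196 0.0553] toolz [ 0.075  0.559 -0.826] tooly [ 0.992 -0.128  0.003] tilt 34.4 q [-14.    7.  -14.6  72.6  34.1  82. ] F [ 0.1 -0.4  0.3] M [-0.48  0.06 -0.02] op 0.0851
n 3 row [0.0001, 0.0037, 0.0018] [-0.197, -0.088, 0.923]
```

Request:
{"api": "servo_tool", "payload": {
  "moves": [
    [[0,0.004,0.002,-0.2,-0.05,0.9,8.5],[0,0.004,0.002,-0.2,-0.05,0.9,8.5],[0,0.003,0.001,-0.2,-0.05,0.6,8.5],[0,0,0,0,0,0,8.5],[0,0,0,0,0,0,8.5]]
  ]
}}

```text
time: 16.72
ee_pos: [0.543, 0.0391, 0.0177]
tcp_rot: [179.7, -34.9, 82.6]
wrist_force: [0.4, -1.0, 0.3]
opening: 0.0849
```

```bash
python3 - <<'E'
from h import *
st()
screw(target([.539,.0305,.029],82.4,35),n=1)
E
```

```text
t 16.72 g [0.5415 0.0285 0.033 ] toolz [ 0.079  0.567 -0.82 ] tooly [ 0.991 -0.132  0.005] tilt 34.9 q [-13.3   7.7 -16.6  69.3  34.8  83.1] F [ 0.4 -1.   0.3] M [-0.53  0.08 -0.01] op 0.0849
n 1 row [0.0036, 0.0011, 0.0027] [-0.09, -0.288, 0.428]
```

Request:
{"api": "servo_tool", "payload": {
  "moves": [
    [[0.002,0,0.002,-0.1,-0.2,0.35,8.5],[0,0,0,0,0,0,8.5],[0,0,0,0,0,0,3.5],[0,0,0,0,0,0,3.5],[0,0,0,0,0,0,3.5],[0,0,0,0,0,0,3.5],[0,0,0,0,0,0,3.5],[0,0,0,0,0,0,3.5],[0,0,0,0,0,0,3.5],[0,0,0,0,0,0,3.5]]
  ]
}}

```text
time: 17.55
ee_pos: [0.5411, 0.04, 0.0143]
tcp_rot: [179.9, -34.9, 82.4]
wrist_force: [-0.4, 0.6, 0.0]
opening: 0.0453
```

```bash
python3 - <<'E'
from h import *
st()
T=pose();ty=T[:3,1].copy();ty[2]=0;ty/=np.linalg.norm(ty)
k=-ty; u=np.cross([0,0,1],ty)
print("u yaw",np.degrees(np.arctan2(u[1],u[0])))
P=np.r_[np.array([.545,.077])+.065*u,0]
save("s3",T0=T,P=P,k=k)
screw(arc("s3",25,.001),n=5)
im=imaging.camera("top");b=imaging.camera("scene")
cv2.imwrite("pics/c12.png",np.hstack([cv2.resize(im[150:250,160:260],None,fx=4,fy=4,interpolation=cv2.INTER_CUBIC),cv2.resize(b[150:250,250:350],None,fx=4,fy=4,interpolation=cv2.INTER_CUBIC)]))
E
```

```text
t 17.55 g [0.5396 0.0293 0.0296] toolz [ 0.077  0.567 -0.82 ] tooly [ 0.991 -0.134  0.001] tilt 34.9 q [-13.2   7.7 -17.   69.   34.7  83.3] F [-0.4  0.6  0. ] M [-0.5   0.2   0.08] op 0.0453
u yaw 82.32058381997277Traceback (most recent call last):
  File "<stdin>", line 6, in <module>
ValueError: operands could not be broadcast together with shapes (2,) (3,)
```

```bash
python3 - <<'E'
from h import *
T=pose();ty=T[:3,1].copy();ty[2]=0;ty/=np.linalg.norm(ty)
k=-ty; u=np.cross([0,0,1],ty)
P=np.array([.545,.077,0])+.065*u
save("s3",T0=T,P=P,k=k)
screw(arc("s3",25,.001),n=5)
im=imaging.camera("top");b=imaging.camera("scene")
cv2.imwrite("pics/c12.png",np.hstack([cv2.resize(im[150:250,160:260],None,fx=4,fy=4,interpolation=cv2.INTER_CUBIC),cv2.resize(b[150:250,250:350],None,fx=4,fy=4,interpolation=cv2.INTER_CUBIC)]))
E
```

```text
n 5 row [0.0001, -0.0873, -0.0001] [0.65, 0.001, -0.651]
```

View pics/c12.png

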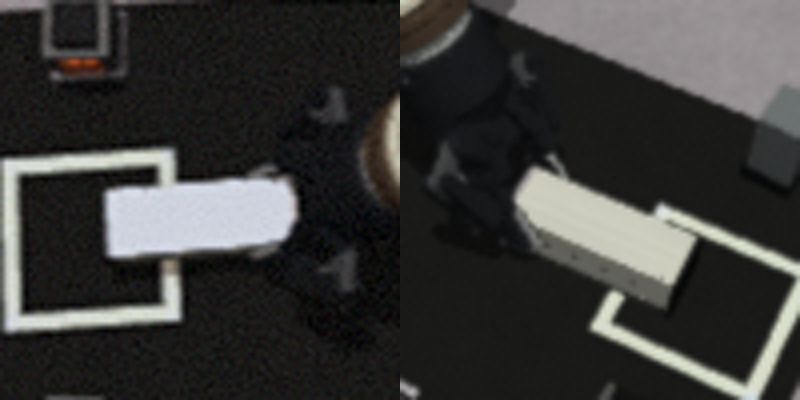

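The socket end is gripped, with the fingers at top crop (280,215), and the module is unmoved. Raising it.

Request:
{"api": "servo_tool", "payload": {
  "moves": [
    [[0,-0.087,0,0.65,0,-0.65,3.5],[0,-0.087,0,0.65,0,-0.65,3.5],[0,-0.087,0,0.65,0,-0.65,3.5],[0,-0.087,0,0.65,0,-0.65,3.5],[0,-0.087,0,0.65,0,-0.65,3.5]]
  ]
}}

```text
time: 18.07
ee_pos: [0.5423, 0.0534, 0.057]
tcp_rot: [-180.0, -9.4, 81.9]
wrist_force: [0.5, 0.3, -6.1]
opening: 0.0449
```

```bash
python3 - <<'E'
from h import *
st();chk("s3",25)
screw(arc("s3",50,.001),n=5)
E
```

```text
t 18.07 g [0.5419 0.0504 0.0755] toolz [ 0.022  0.162 -0.987] tooly [ 0.99  -0.141 -0.001] tilt 9.4 q [  0.8   2.9 -11.8  73.8   9.3  99. ] F [ 0.5  0.3 -6.1] M [-0.47  0.08 -0.01] op 0.0449
ang 25.5 world off mm [-0.9 -2.5  0.1] rot [ 0.  -0.5  0.5]
n 5 row [-0.0004, -0.0855, -0.0017] [0.68, 0.009, -0.639]
```

Request:
{"api": "servo_tool", "payload": {
  "moves": [
    [[0,-0.086,-0.002,0.68,0,-0.64,3.5],[0,-0.086,-0.002,0.68,0,-0.64,3.5],[0,-0.086,-0.002,0.68,0,-0.64,3.5],[0,-0.086,-0.002,0.68,0,-0.64,3.5],[0,-0.086,-0.002,0.68,0,-0.62,3.5]]
  ]
}}

```text
time: 18.48
ee_pos: [0.5469, 0.0879, 0.0916]
tcp_rot: [179.7, 16.5, 82.4]
wrist_force: [1.0, -0.2, -5.1]
opening: 0.0453
```

```bash
python3 - <<'E'
from h import *
st();chk("s3",50)
screw(arc("s3",72,.0005),n=5)
b=imaging.camera("scene")
cv2.imwrite("pics/c13.png",cv2.resize(b[110:260,230:380],None,fx=4,fy=4,interpolation=cv2.INTER_CUBIC))
E
```

```text
t 18.48 g [0.5475 0.0932 0.1095] toolz [-0.032 -0.281 -0.959] tooly [ 0.991 -0.131  0.005] tilt -16.5 q [ 16.8  11.2   0.2  85.6 -15.1 115.3] F [ 1.  -0.2 -5.1] M [ 0.41 -0.05  0.03] op 0.0453
ang 51.4 world off mm [-0.8 -1.2  2.8] rot [-0.3 -1.4 -0. ]
n 5 row [0.001, -0.072, -0.0002] [0.568, 0.014, -0.496]
```

View pics/c13.png

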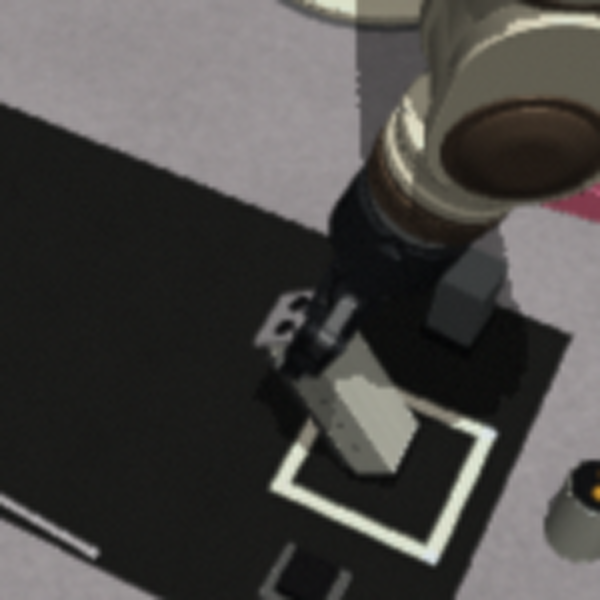

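About 51°, with the plug edge down inside the tape near crop (385,470) and the neighbours clear. Continuing.

Request:
{"api": "servo_tool", "payload": {
  "moves": [
    [[0.001,-0.072,0,0.57,0,-0.48,3.5],[0.001,-0.072,0,0.57,0,-0.48,3.5],[0.001,-0.072,0,0.57,0,-0.48,3.5],[0.001,-0.072,0,0.57,0,-0.48,3.5],[0.001,-0.072,0,0.57,0,-0.48,3.5]]
  ]
}}

```text
time: 18.95
ee_pos: [0.5518, 0.1271, 0.1035]
tcp_rot: [179.8, 38.1, 82.4]
wrist_force: [-1.9, -0.8, -0.1]
opening: 0.0451
```

```bash
python3 - <<'E'
from h import *
st();chk("s3",72)
screw(arc("s3",90,.0005),n=5)
b=imaging.camera("scene")
cv2.imwrite("pics/c14.png",cv2.resize(b[50:250,200:450],None,fx=3,fy=3,interpolation=cv2.INTER_CUBIC))
E
```

```text
t 18.95 g [0.5532 0.1385 0.1182] toolz [-0.078 -0.612 -0.787] tooly [ 0.992 -0.129  0.003] tilt -38.1 q [ 27.7  27.3  15.1 102.  -30.4 131.9] F [-1.9 -0.8 -0.1] M [ 0.23  0.48 -0.23] op 0.0451
ang 73.0 world off mm [-0.8  1.9  1.5] rot [-0.2 -1.  -0.1]
n 5 row [0.0009, -0.0594, -0.0] [0.419, 0.022, -0.397]
```

View pics/c14.png

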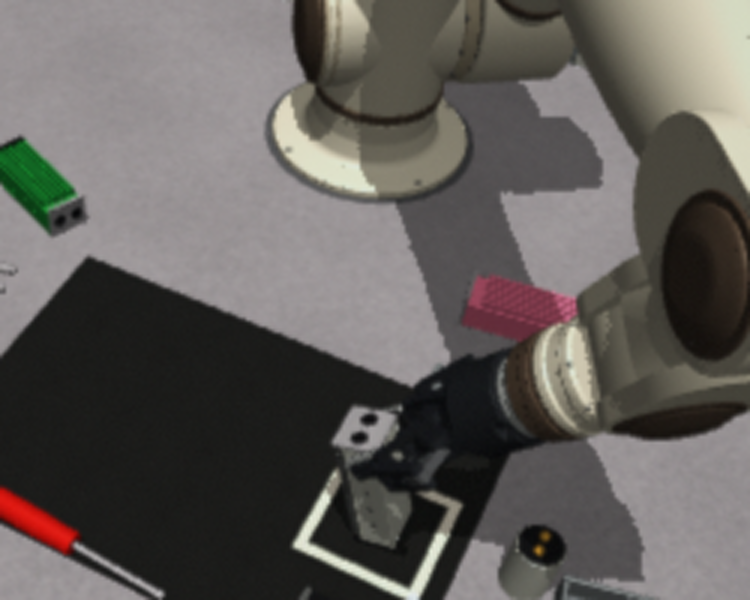

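The socket end is up and tilted, wrist well above the capacitor at crop (535,555). Finishing to upright.

Request:
{"api": "servo_tool", "payload": {
  "moves": [
    [[0.001,-0.059,0,0.42,0.02,-0.39,3.5],[0.001,-0.059,0,0.42,0.02,-0.39,3.5],[0.001,-0.059,0,0.42,0.02,-0.39,3.5],[0.001,-0.059,0,0.42,0.02,-0.39,3.5],[0,-0.03,0,0.21,0.02,-0.2,3.5],[0,0,0,0,0,0,3.5]]
  ]
}}

```text
time: 19.5
ee_pos: [0.5564, 0.1575, 0.1035]
tcp_rot: [-179.8, 54.5, 82.9]
wrist_force: [-0.5, -3.4, 5.8]
opening: 0.045
```

```bash
python3 - <<'E'
from h import *
st();chk("s3",90)
screw(arc("s3",90,0),n=1)
E
```

```text
t 19.5 g [0.5583 0.1726 0.1143] toolz [-0.103 -0.807 -0.581] tooly [ 0.992 -0.125 -0.002] tilt -54.5 q [ 33.5  43.2  29.2 118.4 -38.1 145.9] F [-0.5 -3.4  5.8] M [-0.79  0.02 -0.12] op 0.045
ang 89.4 world off mm [-0.1  3.1  1.1] rot [-0.3  0.6 -0.3]
n 1 row [0.0049, -0.0106, 0.0056] [-0.017, 0.046, 0.235]
```

Request:
{"api": "servo_tool", "payload": {
  "moves": [
    [[0,-0.01,0,0,0,0,3.5],[0,0,0,0,0,0,3.5],[0,0,0,0,0,0,5.2],[0,0,0,0,0,0,6.5],[0,0,0,0,0,0,8.5],[0,0,0,0,0,0,8.5],[0,0,0,0,0,0,8.5],[0,0,0,0,0,0,8.5]]
  ]
}}

```text
time: 20.17
ee_pos: [0.5565, 0.1577, 0.1024]
tcp_rot: [-179.7, 55.0, 83.0]
wrist_force: [0.7, -1.2, 0.3]
opening: 0.0854
```

```bash
python3 - <<'E'
from h import *
st()
im=imaging.camera("top");b=imaging.camera("scene")
cv2.imwrite("pics/c15.png",np.hstack([cv2.resize(im[150:250,130:230],None,fx=4,fy=4,interpolation=cv2.INTER_CUBIC),cv2.resize(b[150:250,280:380],None,fx=4,fy=4,interpolation=cv2.INTER_CUBIC)]))
E
```

```text
t 20.17 g [0.5585 0.1729 0.1131] toolz [-0.106 -0.812 -0.573] tooly [ 0.992 -0.127 -0.003] tilt -55.0 q [ 33.6  43.8  29.6 119.  -38.2 146.4] F [ 0.7 -1.2  0.3] M [ 0.71 -0.09 -0.04] op 0.0854
```

View pics/c15.png

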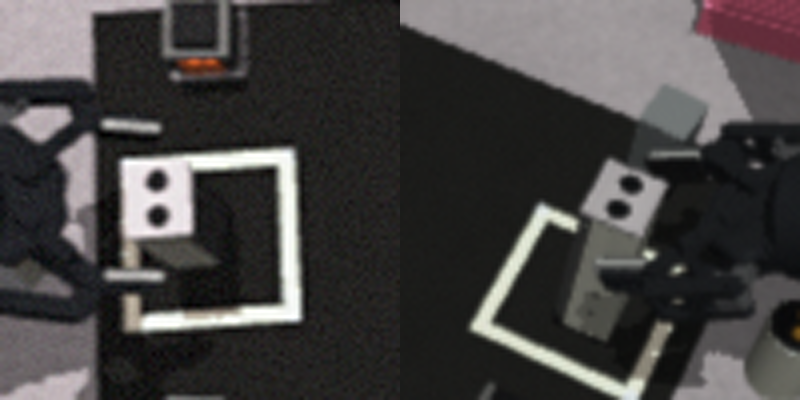

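It is released and standing socket-up: top face at top crop (157,197), lower edge at scene crop (588,335). Checking numbers, then I'll withdraw.

```bash
cat > m.py <<'E'
from h import *
def meas(im,b):
    g=cv2.cvtColor(im,cv2.COLOR_BGR2GRAY);pred=proj("top",(.556,.161,.13)).astype(int)
B=np.array([.5534,.1605]);bx=np.array([.131,.9914]);by=np.array([-.9914,.131])
def rep(w):
    w=np.array(w);c=w.mean(0);d=c-B;print(w.round(4).tolist(),"c",c.round(4),"bay xy mm",(1000*np.array([d@bx,d@by])).round(1),[np.degrees(np.arctan2(*(w[(i+1)%4]-w[i])[::-1])).round(1) for i in range(4)],[np.linalg.norm(w[(i+1)%4]-w[i]).round(4) for i in range(4)])
f=lambda n,p,o,z: toz(n,(o[0]+(p[0]-1.5)/4,o[1]+(p[1]-1.5)/4),z)[:2]
E
python3 - <<'E'
from m import *
rep([f("top",p,(130,150),.13) for p in((122,160),(190,156),(194,236),(126,241))])
rep([f("scene",(p[0]-400,p[1]),(280,150),.13) for p in((610,158),(668,183),(640,236),(582,210))])
E
```

```text
[[0.586, 0.1834], [0.5802, 0.1419], [0.5304, 0.1472], [0.5355, 0.1883]] c [0.558  0.1652] bay xy mm [ 5.3 -4. ] [np.float64(-97.9), np.float64(174.0), np.float64(82.9), np.float64(-5.6)] [np.float64(0.0419), np.float64(0.0502), np.float64(0.0415), np.float64(0.0508)]
[[0.5321, 0.1491], [0.5378, 0.1877], [0.5839, 0.1809], [0.5782, 0.1431]] c [0.558  0.1652] bay xy mm [ 5.3 -4. ] [np.float64(81.6), np.float64(-8.4), np.float64(-98.6), np.float64(172.5)] [np.float64(0.0391), np.float64(0.0466), np.float64(0.0383), np.float64(0.0465)]
```

Request:
{"api": "servo_tool", "payload": {
  "moves": [
    [[0,0,0,0,0,-0.8,8.5],[0,0,0,0,0,-0.8,8.5],[0,0,0,0,0,-0.8,8.5]]
  ]
}}

```text
time: 20.52
ee_pos: [0.5587, 0.1764, 0.1161]
tcp_rot: [-179.6, 55.1, 83.0]
wrist_force: [0.5, 0.7, -0.8]
opening: 0.0852
```

```bash
python3 - <<'E'
from h import *
st()
E
```

```text
t 20.52 g [0.5608 0.1916 0.1268] toolz [-0.108 -0.813 -0.573] tooly [ 0.992 -0.128 -0.004] tilt -55.1 q [ 34.7  45.9  34.2 122.3 -37.4 147.5] F [ 0.5  0.7 -0.8] M [ 0.73 -0.14  0.05] op 0.0852
```

Request:
{"api": "servo_tool", "payload": {
  "moves": [
    [[0,0.05,0,0,0,-0.9,8.5],[0,0.05,0,0,0,-0.9,8.5],[0,0.05,0,0,0,-0.9,8.5],[0,0.06,0,0,0,-1.2,8.5],[0,0.06,0,0,0,-1.5,8.5],[0,0.06,0,0,0,-2,8.5]]
  ]
}}

```text
time: 21.02
ee_pos: [0.5649, 0.2316, 0.163]
tcp_rot: [-179.1, 35.9, 83.3]
wrist_force: [0.5, 0.2, 1.1]
opening: 0.0849
```

```bash
python3 - <<'E'
from h import *
st()
screw(target([0.45,0.28,0.33],82.5,-10))
screw(target([0.38,0.33,0.30],100,-10))
E
```

```text
t 21.02 g [0.5665 0.2424 0.1781] toolz [-0.084 -0.58  -0.81 ] tooly [ 0.992 -0.126 -0.013] tilt -35.9 q [ 34.   37.2  36.4 115.1 -25.7 137. ] F [0.5 0.2 1.1] M [ 0.53 -0.08 -0.06] op 0.0849
n 4 row [-0.0026, 0.1128, 0.0024] [-0.958, -3.032, -3.675]
n 5 row [-0.0261, 0.0892, -0.0548] [0.722, -3.78, -2.915]
```

Request:
{"api": "servo_tool", "payload": {
  "moves": [
    [[0,0.05,0,0,0,-3,8.5],[0,0.05,0,0,0,-3,8.5],[-0.026,0.08,-0.05,0.7,-3.7,-2,8.5],[-0.026,0.08,-0.05,0.7,-3.7,-2,8.5],[-0.026,0.08,-0.05,0.7,-3.7,-1,8.5],[-0.026,0.08,-0.05,0.7,-3.7,-1,8.5],[0,0,0,0,0,0,8.5]]
  ]
}}

```text
time: 21.6
ee_pos: [0.4296, 0.3295, 0.2544]
tcp_rot: [179.1, 10.3, 95.9]
wrist_force: [1.2, -1.2, 1.0]
opening: 0.0845
```

```bash
python3 - <<'E'
from m import *
st()
im=imaging.camera("top");b=imaging.camera("scene");cv2.imwrite("pics/t16.png",im);cv2.imwrite("pics/s16.png",b)
cv2.imwrite("pics/c16.png",np.hstack([cv2.resize(im[140:240,130:230],None,fx=4,fy=4,interpolation=cv2.INTER_CUBIC),cv2.resize(b[160:260,280:380],None,fx=4,fy=4,interpolation=cv2.INTER_CUBIC)]))
E
```

```text
t 21.6 g [0.429  0.3328 0.2728] toolz [ 0.034 -0.177 -0.984] tooly [0.994 0.105 0.015] tilt -10.3 q [ 42.1   9.7  17.3 103.   -8.8 126.6] F [ 1.2 -1.2  1. ] M [ 0.12 -0.06 -0.01] op 0.0845
```

View pics/c16.png

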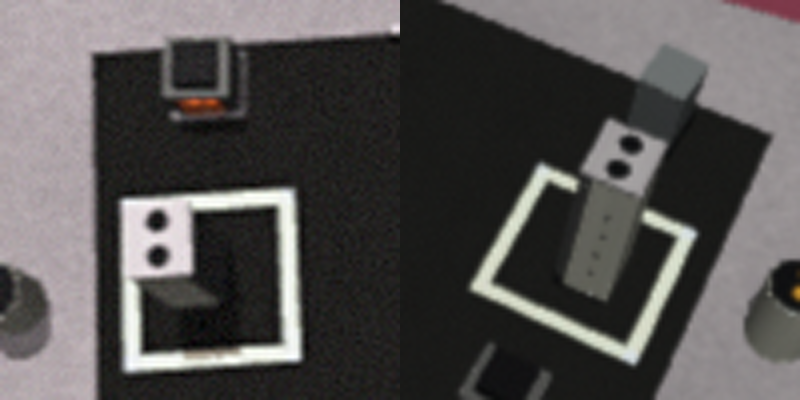

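View pics/s16.png

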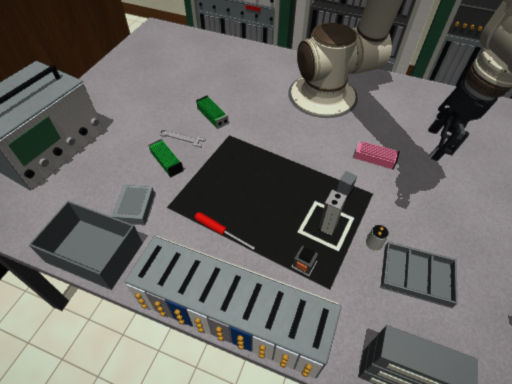

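The module stands free and upright, with its top at scene crop (622,155) and base at crop (587,292) inside the tape. The arm is clear. Last, I'll check base against top and whether the neighbours moved.

```bash
python3 - <<'E'
from m import *
rep([f("top",p,(130,140),.13) for p in((122,200),(190,196),(194,275),(126,280))])
w=[f("scene",(p[0]-400,p[1]),(280,160),0) for p in((563,283),(609,300))]
d=w[1]-w[0];print("base +x-side edge",np.array(w).round(4).tolist(),np.degrees(np.arctan2(d[1],d[0])).round(1))
u=np.array([.131,.9914]);m=(w[0]+w[1])/2+np.array([-.9914,.131])*.023;print("base centre",m.round(4),"bay",(1000*np.array([(m-B)@bx,(m-B)@by])).round(1))
for n,a,bb in(("top","pics/top0.png","pics/t16.png"),("scene","pics/scene0.png","pics/s16.png")):
    A=cv2.imread(a);Q=cv2.imread(bb)
    for nm,p in(("grey",(.418,.178,.03)),("orange",(.685,.135,.03)),("cap",(.564,.293,.03)),("driver",(.70,-.03,.01))):
        c=proj(n,p).astype(int);x,y=c;t=A[y-12:y+12,x-12:x+12]
        S=Q[y-24:y+24,x-24:x+24];r=cv2.matchTemplate(S,t,cv2.TM_CCOEFF_NORMED);_,v,_,l=cv2.minMaxLoc(r);print(n,nm,"shift px",np.array(l)-12,round(v,3))
E
```

```text
[[0.586, 0.1834], [0.5802, 0.1419], [0.531, 0.1471], [0.5361, 0.1882]] c [0.5583 0.1652] bay xy mm [ 5.3 -4.3] [np.float64(-97.9), np.float64(174.0), np.float64(82.9), np.float64(-5.5)] [np.float64(0.0419), np.float64(0.0495), np.float64(0.0415), np.float64(0.0502)]
base +x-side edge [[0.5772, 0.1509], [0.5785, 0.1835]] 87.6
base centre [0.555  0.1702] bay [ 9.8 -0.3]
top grey shift px [0 0] 0.997
top orange shift px [0 0] 0.995
top cap shift px [0 0] 0.997
top driver shift px [0 0] 0.998
scene grey shift px [-12  -5] 0.901
scene orange shift px [0 0] 0.999
scene cap shift px [0 0] 1.0
scene driver shift px [0 0] 1.0
```

```bash
python3 -c "
from h import *
st();print(bot.job_done())"
```

```text
t 21.7 g [0.4336 0.3334 0.2706] toolz [ 0.033 -0.183 -0.983] tooly [0.995 0.101 0.015] tilt -10.7 q [ 42.   10.4  17.8 103.1  -9.1 126.7] F [ 0.5  0.8 -0. ] M [ 0.18 -0.03 -0.01] op 0.085
the job is handed in; nothing more can be done
None
```

I walked the module end over end to the taped square and handed the job in at 21.7 s; `bot.job_done()` reports no verdict. It went up on its socket end, where I twisted it about 8° and shifted it about 17 mm sideways to line up with the bay. Then it went over on to its finned side and up on to its plug end.

**Placement:** In the last pictures it stands free with the socket end up, inside the tape.
- **Position:** its top centre is about 5 mm along and 4 mm across from the bay's centre. A rougher estimate from its base edge gave 10 mm along and 0 mm across.
- **Squareness:** the top face is square to the bay within about 2°. The short base edge read about 5° off, which is at the limit of picking corners by eye.

**Neighbours:** In the top view, none of the four neighbours moved by even a pixel. The scene view agrees for three. The fourth, the grey part, matched badly there (a 12 px shift) because the module now stands partly in front of it, so I relied on the top view for it.

**Forces:** The highest wrist force I saw was about 15 N, in the readings between moves.

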